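# Lay a standing slide box down in its filing tray

## Task

One of the two slide boxes has been left standing on end in its bay of the grey filing tray. It is full of glass slides: using the fingers only, without pinching or lifting it, tip it over towards the open side of the tray and keep a finger under it so that it comes down gently onto its base instead of dropping, then push it back until its hinge side is fully home against the tray's back wall. Leave the other box and everything else where they are.

Things in the scene. Friction and masses are not known exactly. Their poses are not given: they have to be found in the camera images.
- slide_tray: Grey tray fixed on the bench, 130 mm deep (x) by 203 mm wide (y). Origin: centre of its underside; +x to the back wall, -x to the open side, z up. Floor top at z = 10 mm. Two bays side by side, each 94 mm wide, centred at y = -49.5 and +49.5 mm, between 5 mm thick side walls with tops at z = 26 mm.
- standing_box: Closed slide box, lid fast, 100 x 86 x 36 mm, 0.13 to 0.22 kg, standing loose on its hinge end (100 mm tall, 86 mm across) in either bay, base to the open side, lid to the back wall with 15 to 25 mm free behind it. Origin: centre of its base; +x to the hinge end (down now), -x to the lip end, y across, z from base to lid (up once it lies). Home against the wall, its origin is at tray x = +10 mm.
- box_heel (a point): Middle of the edge between base and hinge end of the standing box (box x = +50, z = 0 mm). The box turns on this edge as it tips and falls by itself beyond about 20 degrees of lean towards the open side; the edge may slide on the floor, back to the wall, and must stay down in the tray.
- flat_box: The other slide box, same size, already lying on its base in the other bay (origin: centre of its base; x to its hinge end, z up; top 36 mm above the tray floor). Leave it.
- petri_dish: Covered round glass dish, 64 mm across, 17 mm high, on the bench; leave it. Origin: centre of its underside.
- timer: Bench timer lying on its back, 62 x 62 x 23 mm; leave it. Origin: centre of its underside.
- cassette_a: Tissue cassette with a wax block, 29 x 40 x 13 mm, on the bench; leave it. Origin: centre of its underside.
- cassette_b: Second tissue cassette with a wax block, 28 x 40 x 13 mm; leave it. Origin: centre of its underside.
- tray_wall (a point): Foot of the tray's back wall on its inner face (tray x = +60, y = 0, z = 10 mm). The wall is 5 mm thick, its top at tray z = 38 mm, as wide as the tray.
- tray_edge (a point): Middle of the tray's open edge, on the floor (tray x = -65, y = 0, z = 10 mm). No wall here. In the middle of each bay's floor a thumb notch, 44 mm wide, cut right through to the bench, runs from this edge back to tray x = -30 mm.
- box_top (a point): Middle of the edge between base and lip end of the standing box (box x = -46, z = 0 mm): top edge on the open side now, lower front edge once it lies. The box's lip end face is 46 mm from its origin; a lip on the lid, 24 mm wide, sticks out to 50 mm, 22 to 28 mm above the base.
- microtome: White rotary microtome fixed on the bench to the left of the tray, 370 mm high, within 255 mm of its origin along x and 207 mm along y (origin: centre of its underside; knife holder to -x, black handwheel grip reaching out to -y about 250 mm up). Obstacle only: pass over or in front of it.

How it is judged (in metres and radians):
At the end, for the whole second after the job is handed in: The box that stood lies on its base on the floor of its bay (within 4 degrees of level), its hinge side within 6 mm of the back wall and square to it, at rest; the other box has moved less than 12 mm (angle between standing_box's own z axis and vertical below 0.07 rad and z of standing_box in the frame of slide_tray below 0.014 m and x of standing_box in the frame of slide_tray between 0.004 and 0.016 m and angle between the x axis of standing_box and the x axis of slide_tray, either way round below 0.1 rad and linear speed of standing_box below 0.01 m/s and distance of flat_box from where it was at the start of the episode below 0.012 m); the robot touches nothing.
It fails at once if the slide box was dropped or slapped down (it turned faster than 8 rad/s, as in a fall) (angular speed of standing_box above 8 rad/s).
It fails at once if the slide box was lifted (its heel edge came more than 20 mm above the tray floor) (z of box_heel in the frame of slide_tray above 0.03 m).
It fails at once if the slide box was pinched or pressed hard (more than 30 N from the fingers) (contact force between the fingers and standing_box above 30 N).
It fails at once if the other slide box was disturbed (distance of flat_box from where it was at the start of the episode above 0.02 m).
It fails at once if a bystander was knocked about (distance of any of petri_dish, timer, cassette_a, cassette_b from where it was at the start of the episode above 0.02 m).
It also fails if it takes over 64 s, if anything falls off the work surface, if the arm or the gripper's body presses on something with over 40 N, if the wrist force passes 120 N, or if a joint passes its speed limit or range.

## Robot

A 6-joint arm with a two-finger parallel gripper is mounted at the origin on a cart in front of the work surface, level with it; the furniture and walls round the work are solid. World frame = base frame: x ahead of the robot, y to its left, z up, the work surface at z = 0. Lengths are in mm, angles in rad, forces in N, time in s.
With the tool pointing down it reaches from about 400 to 925 mm from the base axis. Payload 3.4 kg.
Tool frame: the origin (TCP) lies on the centre line of the jaws, within the pads' length; the fingertips stand 22 mm ahead of it and the grasp point (between the pads) lies 3 mm ahead of it; z points along the fingers, y is the direction in which the jaws open and shut (so a half turn about z gives the same grasp; the last joint's range is limited). The gripper opens to 85 mm and grips with 20 to 120 N. Pads are 22 mm wide; open, the fingers measure 114 mm over their backs; the gripper's body (76 mm by 85 mm) begins 54 mm behind the grasp point. The pads swing forward as they close: fully open they stand 13 mm farther back than shut.
Start: joints at [1.274, 0.307, 1.506, -0, 1.328, -0.073], TCP at [127.076, 560.788, 253.305] pointing down, gripper open.
Joint ranges: [-3.12, 3.12], [-1.05, 2.28], [0.14, 2.33], [-1.42, 4.57], [0.1, 2.73], [-2.68, 2.68]. Speed limits (rad/s): [2.57, 2.57, 3.14, 3.14, 3.14, 3.14].

## Interface

Orientations are given as [roll, pitch, yaw] about the fixed x, y, z axes, in that order (R = Rz(yaw) Ry(pitch) Rx(roll)).
In Python, from cell import ctrl, camera gives the robot as it stands.
- The arm moves only by the tool servo_tool, never from a script. Its arguments are lists of equal length, an entry for each row: "rotation": the turn, a rotation vector about the tool's x, y, z in rad, a list of three; "linear": the shift along the tool's x, y, z in m, a list of three; "claw": the finger opening in m, from 0 to 0.0854. A call has 1 to 10 rows; each row shifts and turns the commanded pose from where the row before left it, along the tool's axes as they then stand; what a row does not reach is not made up. A row lasts 1/10 s, in which the tool goes at most 50 mm and 8.59 degrees, less where a joint would pass 70% of its speed; a pose out of reach is approached as far as the arm can. A call with a gripper value outside its range is refused whole. The fingers move at their own pace and stop on an object; "squeeze" is the grip in N (left out, the last holds). Time passes only in rows, so rows that do not move let the fingers close. It gives the time, the measured TCP pose, the force and the opening at its end, in the units of the state.
- ctrl.get_obs(): the state, without advancing time (a new reading comes with each control period).
- camera(name): name is "scene" or "top"; returns a dict with "color" (400x640x3 uint8, blue, green, red), "range_z" (400x640 float32, mm along the optical axis (not along the pixel's ray), 0 where there is no reading), "intrinsics" (3x3 intrinsics, pixels), "world_to_cam" (4x4, takes a point from world to camera coordinates). Camera axes: x right, y up, looking along -z (the intrinsics and any distortion apply to the point x, -y, -z); pixel columns grow to the right and rows downward; lengths in mm; the calibration is good to about 2 mm. A picture is of the moment at which its call begins.
- ctrl.close_job(): hands the job in, once; it reports no verdict.
The state is a dict: "clock": time; "q": joint angles; "joint_vel": joint speeds; "joint_torque": joint torques, N m; "tool_pos": TCP position; "tcp_rot": TCP orientation; "contact_force": force on the tool from outside, world axes, zero at the start; "moment": the same for the moment, N m; "width": finger opening in mm.
Only numpy, scipy, OpenCV 4.12 (cv2) and the standard library are available. Lean on these libraries where they do the work, as an engineer would, in place of code of your own. Each camera call takes 0.05 s, during which the arm holds its last target.

## Working session

There is one attempt and no reset: what is moved stays moved. The work goes in short steps, Python scripts to look and compute and a tool call to move; the robot and the scene stay as the last step left them, time stands still between calls to the robot, and variables do not carry over. Pictures are saved under pics/ and viewed, and the job is handed in when it is done.

Besides the shell and the picture viewer there is one more tool, called after "Request:" in YAML: its name, and indented under it one key for each argument. servo_tool: Moves the arm, as the interface text tells. Its arguments: {"type":"object","properties":{"rotation":{"type":"array"},"linear":{"type":"array"},"claw":{"type":"array"},"squeeze":{"type":"number"}},"required":["rotation","linear","claw"]}

```bash
ls; mkdir -p pics
python3 - <<'E'
from cell import ctrl,camera
import cv2,numpy as np
print(ctrl.get_obs())
for n in ("scene","top"):
    c=camera(n); cv2.imwrite(f"pics/{n}0.png",c["color"]); np.savez(f"pics/{n}0.npz",**c)
    print(n,c["intrinsics"],c["world_to_cam"])
E
```

```text
pics
{'clock': 0.0, 'q': array([ 1.27449045e+00,  3.07517348e-01,  1.50763028e+00, -8.88747694e-06,
        1.32840796e+00, -7.35307460e-02]), 'joint_vel': array([ 0.00100442,  0.00212139,  0.00063962, -0.00073703,  0.00100369,
       -0.00083131]), 'joint_torque': array([ 1.42516692e-03, -4.57555711e+01, -2.51917613e+01,  2.53101853e-04,
        1.30584638e-02,  6.63270740e-06]), 'tool_pos': array([126.89674799, 560.1709267 , 252.42913466]), 'tcp_rot': array([-3.13963439e+00, -1.35605982e-04,  2.91881953e+00]), 'contact_force': array([ 0.51001715, -0.67333307, -0.03520233]), 'moment': array([0.03436469, 0.02068548, 0.03712248]), 'width': 85.36762020046453}
scene [[387.41183132   0.         313.90768328]
 [  0.         387.41183132 199.39722224]
 [  0.           0.           1.        ]] [[-8.22193622e-01 -5.69023958e-01 -1.44700700e-02  3.94909182e+02]
 [ 4.07612333e-01 -6.06330225e-01  6.82800003e-01 -3.52753246e+02]
 [-3.97303201e-01  5.55495629e-01  7.30462027e-01 -8.96913119e+02]
 [ 0.00000000e+00  0.00000000e+00  0.00000000e+00  1.00000000e+00]]
top [[410.23336949   0.         324.19240789]
 [  0.         410.23336949 196.49817244]
 [  0.           0.           1.        ]] [[ 2.20316932e-02 -9.99681319e-01  1.23233521e-02 -1.34161288e+02]
 [ 9.85666238e-01  2.37817513e-02  1.67022440e-01 -5.46947017e+02]
 [-1.67262284e-01  8.46692497e-03  9.85876077e-01 -1.32002246e+03]
 [ 0.00000000e+00  0.00000000e+00  0.00000000e+00  1.00000000e+00]]
```

View pics/scene0.png

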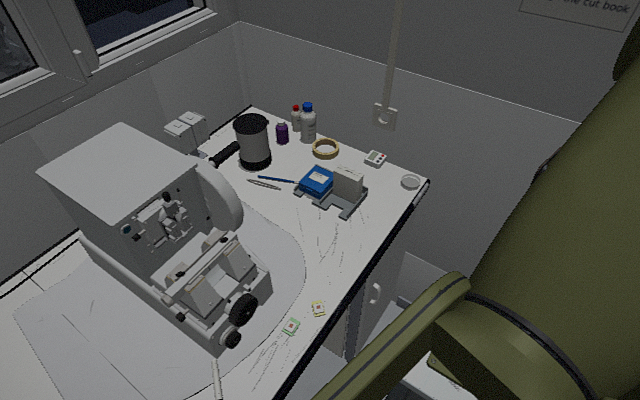

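View pics/top0.png

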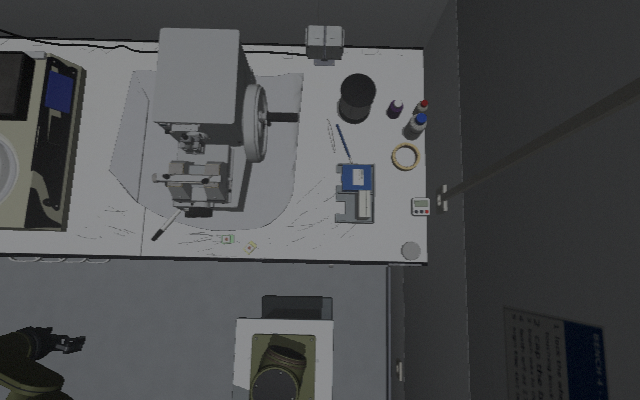

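The top view shows the tray at about (355,193). Its open side faces image-left (world +y), the standing white box is in the near bay at (364,205), and the blue flat box is in the far bay at (357,177). I'll enlarge and measure.

```bash
cat > h.py <<'E'
import cv2,numpy as np
def px2w(c,u,v,z=None):
    K=c["intrinsics"];W=c["world_to_cam"]
    d=np.array([(u-K[0,2])/K[0,0],-(v-K[1,2])/K[1,1],-1.])
    R=W[:3,:3];t=W[:3,3];o=-R.T@t;r=R.T@d
    s=(z-o[2])/r[2] if z is not None else c["range_z"][int(round(v)),int(round(u))]
    return o+s*r
def w2px(c,p):
    K=c["intrinsics"];q=c["world_to_cam"]@np.append(p,1);return K[0,0]*q[0]/-q[2]+K[0,2],K[1,1]*-q[1]/-q[2]+K[1,2]
E
python3 - <<'E'
from h import *
for n,(x0,y0,x1,y1),f in (("top",(320,150,390,235),7),("scene",(280,150,380,225),8)):
    c=np.load(f"pics/{n}0.npz"); im=c["color"][y0:y1,x0:x1]
    cv2.imwrite(f"pics/{n}crop0.png",cv2.resize(im,None,fx=f,fy=f,interpolation=cv2.INTER_CUBIC))
c=np.load("pics/top0.npz")
for v in range(160,228,4):
    print(v,[tuple(int(round(t)) for t in px2w(c,u,v)) for u in range(334,380,5)])
E
```

```text
160 [(689, -154, -4), (689, -171, -2), (691, -189, -7), (690, -206, 0), (691, -224, -2), (690, -241, 1), (690, -258, 3), (690, -276, 3), (692, -294, 0), (694, -312, -5)]
164 [(674, -154, -1), (668, -170, 25), (668, -187, 27), (670, -205, 22), (668, -221, 30), (668, -238, 32), (668, -255, 32), (669, -273, 29), (668, -289, 36), (677, -311, 2)]
168 [(660, -154, -1), (656, -171, 16), (649, -186, 45), (650, -203, 44), (649, -220, 49), (650, -237, 47), (652, -254, 40), (651, -270, 48), (654, -289, 37), (664, -311, -2)]
172 [(645, -154, 1), (642, -171, 15), (635, -186, 47), (636, -203, 47), (636, -220, 46), (637, -237, 46), (637, -254, 46), (636, -270, 51), (641, -290, 31), (649, -311, 1)]
176 [(631, -154, 1), (631, -172, 4), (622, -187, 45), (622, -203, 45), (623, -220, 45), (622, -237, 51), (623, -254, 48), (624, -271, 42), (625, -288, 40), (634, -311, 4)]
180 [(617, -155, -3), (617, -172, 0), (608, -187, 47), (608, -204, 46), (609, -221, 44), (610, -238, 42), (610, -254, 44), (609, -271, 48), (612, -289, 39), (621, -311, -1)]
184 [(602, -155, 4), (605, -173, -8), (594, -187, 48), (594, -
[... 1154 characters left out ...]
, 0)]
212 [(505, -157, -2), (505, -174, 1), (506, -191, -1), (504, -207, 15), (505, -224, 10), (493, -233, 100), (493, -248, 104), (493, -263, 112), (503, -289, 39), (509, -311, -1)]
216 [(491, -157, -1), (491, -174, 5), (491, -191, 10), (491, -207, 12), (491, -224, 15), (480, -233, 103), (480, -248, 110), (480, -264, 111), (489, -289, 39), (495, -312, -3)]
220 [(477, -157, 2), (476, -174, 13), (477, -191, 9), (477, -208, 9), (477, -225, 12), (478, -241, 15), (478, -258, 14), (479, -275, 12), (476, -289, 38), (481, -311, -1)]
224 [(463, -157, 2), (464, -174, 4), (464, -191, 3), (465, -209, -4), (465, -226, 2), (466, -243, -3), (466, -260, 0), (466, -277, -1), (467, -294, 1), (468, -312, -7)]
```

View pics/topcrop0.png

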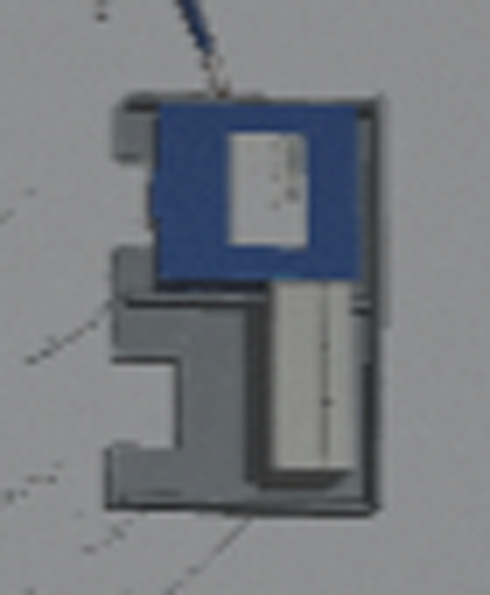

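View pics/scenecrop0.png

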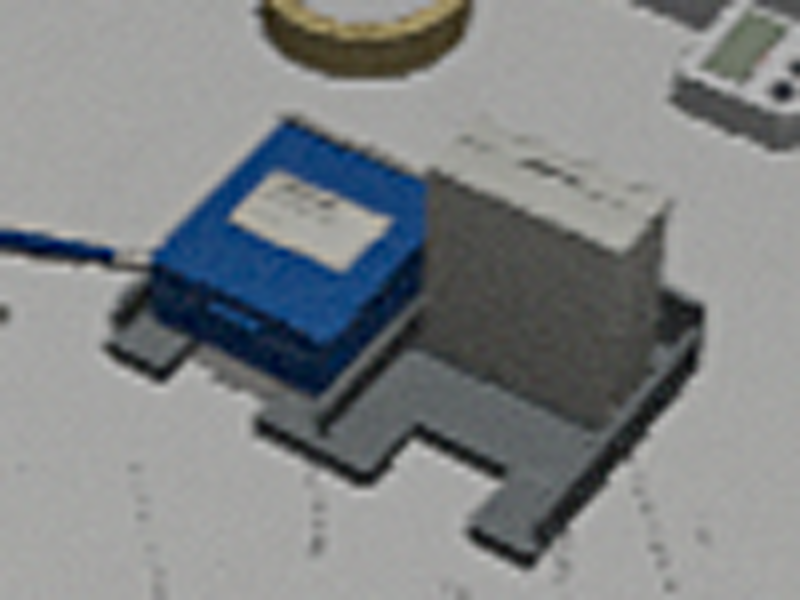

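Run:
```python
from h import *
c=np.load("pics/top0.npz")
def P(u,v,z): return px2w(c,320+(u+.5)/7-.5,150+(v+.5)/7-.5,z).round(1)
print("open edge near corner z10 / z0",P(107,508,10),"far",P(113,158,10),P(114,248,10),P(112,358,10),P(108,446,10))
print("back wall outer top far/near",P(382,97,38),P(374,514,38))
print("sidewall near end top: ",P(118,500,26), "far wall", P(125,98,26))
print("mid wall",P(118,302,26))
print("box top corners (open near, open far, back near, back far)",P(273,470,110),P(270,283,110),P(350,470,110),P(350,283,110))
print("notch",P(180,360,10),P(178,448,10))
print("flat corners",P(160,103,46),P(160,280,46),P(360,103,46),P(360,280,46))
# depth edge of box top
m=c["range_z"]
for v in (194,200,206,212): print(v,[int(px2w(c,u,v)[2]) for u in range(352,378)],)
s=np.load("pics/scene0.npz")
def S(u,v,z): return px2w(s,280+(u+.5)/8-.5,150+(v+.5)/8-.5,z).round(1)
print("scene box top open far/near, back near",S(425,172,110),S(622,250,110),S(668,195,110),"bottom open near",S(600,428,10))
print("open edge near",S(530,560,10),"wall near back", S(703,310,38), S(370,478,10),S(258,418,10),S(110,345,10))
```

```text
open edge near corner z10 / z0 [ 468.9 -159.9   10. ] far [ 642.5 -159.8   10. ] [ 597.2 -161.1   10. ] [ 542.5 -161.    10. ] [ 499.1 -159.8   10. ]
back wall outer top far/near [ 669.7 -289.1   38. ] [ 466.  -285.7   38. ]
sidewall near end top:  [ 471.2 -164.5   26. ] far wall [ 669.1 -164.6   26. ]
mid wall [ 567.4 -162.9   26. ]
box top corners (open near, open far, back near, back far) [ 477.2 -230.8  110. ] [ 562.8 -228.7  110. ] [ 478.  -265.5  110. ] [ 563.7 -265.2  110. ]
notch [ 542.3 -194.3   10. ] [ 499.  -193.9   10. ]
flat corners [ 662.  -180.7   46. ] [ 575. -182.   46.] [ 664.4 -277.4   46. ] [ 577.3 -277.7   46. ]
194 [10, 10, 6, 10, 6, 36, 77, 107, 105, 110, 101, 104, 107, 106, 108, 107, 104, 104, 105, 10, 13, 25, 37, 0, -1, -1]
200 [9, 8, 11, 8, 15, 42, 74, 106, 106, 1394, 104, 109, 109, 108, 115, 112, 105, 110, 106, 10, 10, 33, 35, -3, -2, 0]
206 [10, 6, 8, 10, 7, 40, 83, 105, 103, 105, 107, 106, 108, 102, 108, 105, 106, 107, 106, 7, 10, 33, 37, -1, 2, -2]
212 [9, 13, 9, 10, 11, 40, 77, 100, 107, 110, 106, 105, 103, 105, 104, 102, 107, 111, 109, 9, 9, 37, 38, -2, -3, -1]
scene box top open far/near, back near [ 562.2 -220.1  110. ] [ 479.8 -224.9  110. ] [ 480.4 -259.8  110. ] bottom open near [ 483.1 -226.9   10. ]
open edge near [ 470.6 -154.4   10. ] wall near back [ 470.  -280.2   38. ] [ 543.  -155.2   10. ] [ 596.7 -156.9   10. ] [ 668.7 -156.4   10. ]
```

Run:
```python
from h import *
c=np.load("pics/top0.npz")
K=c["intrinsics"];W=c["world_to_cam"];R=W[:3,:3];t=W[:3,3];o=-R.T@t
v,u=np.mgrid[0:400,0:640];d=np.stack([(u-K[0,2])/K[0,0],-(v-K[1,2])/K[1,1],-np.ones_like(u)],-1)
p=(d*c["range_z"][...,None])@R+o
p=p.reshape(-1,3)
x=p[:,0];y=p[:,1];z=p[:,2]
print("cols y from 700 to -350 step50; rows x")
for X in range(300,1000,50):
    r=[]
    for Y in range(700,-350,-50):
        m=(x>=X)&(x<X+50)&(y<=Y)&(y>Y-50)&(c["range_z"].ravel()>0)
        r.append("%4d"%(np.percentile(z[m],98) if m.sum()>3 else -999))
    print(X,*r)
for n,uv in dict(ca=(227,239),cb=(251,246),dish=(411,250),timer=(420,206)).items(): print(n,px2w(c,*uv,10))
```

```text
cols y from 700 to -350 step50; rows x
300    5    3    5    5    4    4    3    5    4    5    5    4    4    4    3    4    4    2    4    4    4
350    7    6    6    6    5    9    5    5    6   12   11   17    5    6    6    6    6    7    6    6    6
400    6    5    7    6    6   19    5   15   17   17   16   12    7    6    6    5    5    6    5    6    6
450    6    6    7    5   12   15   63  107  150  141  107   12   14   17    6    6    5   26  109  110    6
500    6    8    5   21   14   13  119  233  233  268  228  109   14   21   21    6    4   14  109  111    6
550    6    6   18   26   11   13  242  271  246  266  242  114   13   19   25    5    5   49  107  108    5
600    6   19   21   25   10    8 -999  231  346  371  227  224  226   19   27    6    5   50   52   50    5
650    6   20   21   28   11   10   10  342  343  344  342  341  275   22   31    5    6   48   49   49    6
700    6   19   23   29   10   12   56  344  344  344  344  343  290  270  270    5    8   12    9    5    7
750    6    7   23   30   10   10 -999  344  344  345  345  343  291  266  267    4    8   12    6    5    5
800    8    6   26   30   14 -999 -999  345  344  344  345  344  279   26   44    5   10  166  168  165   33
850    6    5   28   33   33 -999 -999  345  345  344  344  343  228   23   43    5    6  172  179  170   77
900    6    5   26   29   11 -999 -999  344  345  345  346  344   10   20   45    6    7  168  170  167    5
950    7    6   26   18   11 -999 -999  345  345  345  344  344   10   20   42    5    6    5 -999    4    6
ca [403.7272981  200.92025211  10.        ]
cb [382.22924065 119.40224015  10.        ]
dish [ 381.01983334 -417.2474348    10.        ]
timer [ 531.10175142 -450.09796838   10.        ]
```

Request:
servo_tool:
  rotation:
    - [0,0,-0.111]
    - [0,0,-0.111]
    - [0,0,0]
    - [0,0,0]
    - [0,0,0]
    - [0,0,0]
  linear:
    - [0,0,0]
    - [0,0,0]
    - [-0.006,-0.033,-0.025]
    - [-0.006,-0.033,-0.025]
    - [-0.006,-0.033,-0.025]
    - [-0.006,-0.033,-0.025]
  claw: [0.085,0.085,0.085,0.085,0.085,0.085]

```text
clock: 0.7
tool_pos: [150.9, 427.2, 353.6]
tcp_rot: [-3.14, -0.0, 3.141]
contact_force: [0.8, 0.2, 0.0]
width: 84.8
```

Request:
servo_tool:
  rotation:
    - [0,0,0]
    - [0,0,0]
    - [0,0,0]
    - [0,0,0]
    - [0,0,0]
    - [0,0,0]
    - [0,0,0]
    - [0,0,0]
  linear:
    - [-0.036,-0.026,0]
    - [-0.036,-0.026,0]
    - [-0.036,-0.026,0]
    - [-0.036,-0.026,0]
    - [-0.036,-0.026,0]
    - [-0.02,-0.04,0]
    - [-0.02,-0.04,0]
    - [-0.02,-0.04,0]
  claw: [0.085,0.085,0.085,0.085,0.085,0.085,0.085,0.085]

```text
clock: 1.5
tool_pos: [391.1, 176.8, 352.9]
tcp_rot: [-3.141, -0.001, 3.141]
contact_force: [0.5, 0.7, 0.0]
width: 84.7
```

Request:
servo_tool:
  rotation:
    - [0,0,0]
    - [0,0,0]
    - [0,0,0]
    - [0,0,0]
    - [0,0,0]
    - [0,0,0]
    - [0,0,0]
    - [0,0,0]
  linear:
    - [-0.02,-0.04,0]
    - [-0.02,-0.04,0]
    - [-0.02,-0.04,0]
    - [-0.014,-0.044,0]
    - [-0.014,-0.044,0]
    - [-0.014,-0.044,0]
    - [-0.014,-0.044,0]
    - [-0.014,-0.044,0]
  claw: [0.085,0.085,0.085,0.085,0.085,0.085,0.085,0.085]

```text
clock: 2.3
tool_pos: [520.4, -163.4, 352.9]
tcp_rot: [3.141, -0.001, 3.14]
contact_force: [0.7, 0.4, 1.3]
width: 85.3
```

Run:
```python
from h import *
from cell import ctrl,camera
o=ctrl.get_obs(); print(o["q"].round(3),o["tool_pos"].round(1))
for n in ("scene","top"):
    c=camera(n); np.savez(f"pics/{n}1.npz",**c)
    x0,y0=(240,60) if n=="scene" else (260,110)
    cv2.imwrite(f"pics/{n}1.png",cv2.resize(c["color"][y0:y0+150,x0:x0+200],None,fx=4,fy=4))
```

```text
[-0.382  0.205  1.4    0.     1.538 -1.951] [ 520.4 -163.4  352.9]
```

View pics/scene1.png

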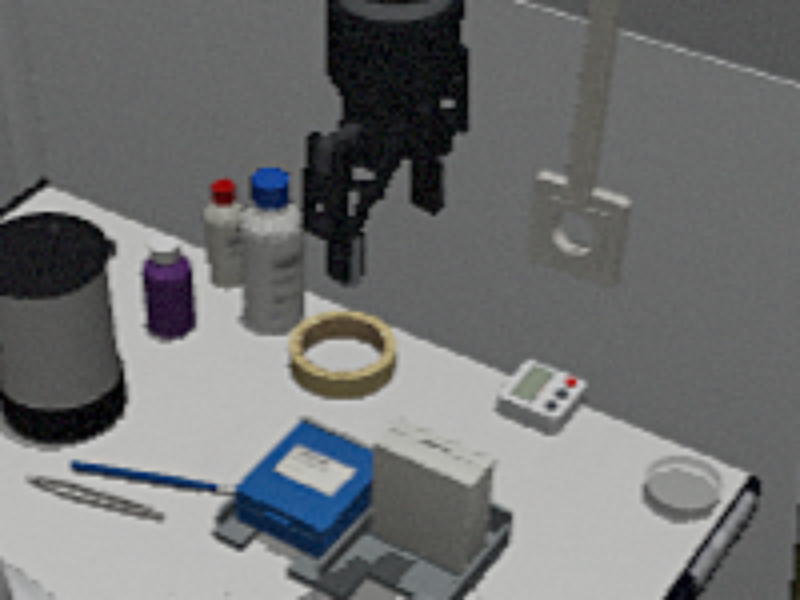

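Run:
```python
from h import *
c=np.load("pics/scene1.npz")
K=c["intrinsics"];W=c["world_to_cam"];R=W[:3,:3];t=W[:3,3];o=-R.T@t
for n,u,v in (("f1 tip l",330,275),("f1 tip r",350,284),("f1 backtop",312,232),("f2 tip",432,213),("f2 tip l",412,200)):
    u=240+u/4;v=60+v/4
    d=R.T@np.array([(u-K[0,2])/K[0,0],-(v-K[1,2])/K[1,1],-1.])
    s=(520-o[0])/d[0];print(n,(o+s*d).round(),px2w(c,u-1,v-1).round())
for p in ([520,-163,331],[520,-205,331],[520,-121,331],[509,-121,331],[531,-121,331],[520,-106,331]):
    a,b=w2px(c,p);print(p,(a-240)*4,(b-60)*4)
```

```text
f1 tip l [ 520. -101.  356.] [ 526. -106.  354.]
f1 tip r [ 520. -123.  336.] [ 513. -108.  352.]
f1 backtop [520. -83. 397.] [525. -87. 395.]
f2 tip [ 520. -218.  333.] [ 514. -202.  346.]
f2 tip l [ 520. -192.  357.] [ 530. -203.  350.]
[520, -163, 331] 385.66965559305254 258.0920184542187
[520, -205, 331] 421.47755836246233 224.8043373738094
[520, -121, 331] 348.06308968859275 293.05176966942986
[509, -121, 331] 363.46951674873617 299.3163872815895
[531, -121, 331] 332.80094699861434 286.8458214945749
[520, -106, 331] 334.17023360725943 305.966822681876
```

Request:
servo_tool:
  rotation:
    - [0.125,0,0]
    - [0.125,0,0]
    - [0.125,0,0]
    - [0.125,0,0]
    - [0.125,0,0]
    - [0.125,0,0]
    - [0.125,0,0]
    - [0,0,0]
  linear:
    - [0,0,0]
    - [0,0,0]
    - [0,0,0]
    - [0,0,0]
    - [0,0,0]
    - [0,0,0]
    - [0,0,0]
    - [0,0,0]
  claw: [0.048,0.048,0.048,0.048,0.048,0.048,0.048,0.048]

```text
clock: 3.2
tool_pos: [519.3, -158.9, 349.9]
tcp_rot: [-2.266, -0.008, -3.138]
contact_force: [-0.4, 1.2, -0.4]
width: 48.1
```

Run:
```python
from h import *
from cell import ctrl,camera
o=ctrl.get_obs(); print(o["q"].round(3),o["tool_pos"].round(1),o["tcp_rot"].round(3),o["width"])
for n in ("scene",):
    c=camera(n); np.savez(f"pics/{n}2.npz",**c)
    x0,y0=(240,40) if n=="scene" else (260,110)
    cv2.imwrite(f"pics/{n}2.png",cv2.resize(c["color"][y0:y0+150,x0:x0+200],None,fx=4,fy=4))
```

```text
[ 0.128  0.271  1.638 -0.874  1.452 -1.238] [ 519.3 -158.9  349.9] [-2.266 -0.008 -3.138] 48.058128292835406
```

View pics/scene2.png

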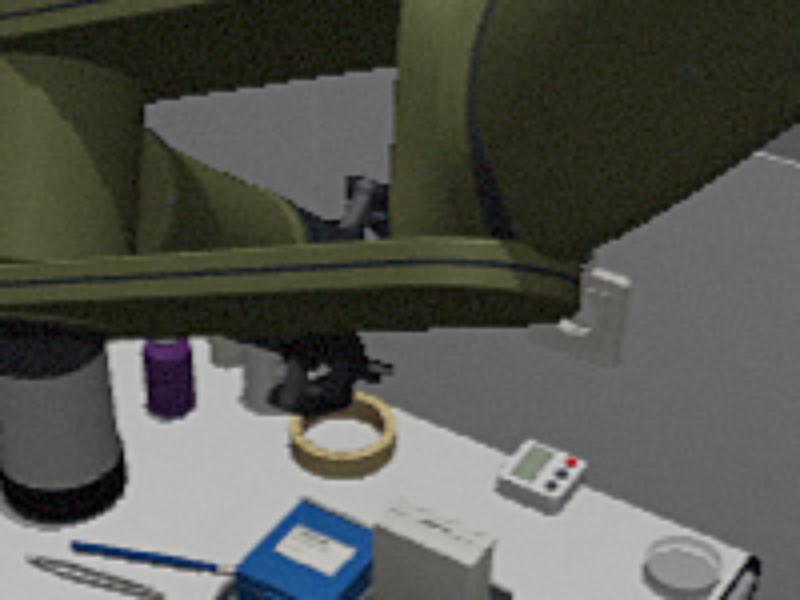

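Request:
servo_tool:
  rotation:
    - [-0.125,0,0]
    - [-0.125,0,0]
    - [-0.125,0,0]
    - [-0.125,0,0]
    - [-0.125,0,0]
    - [-0.125,0,0]
    - [-0.125,0,0]
    - [0,0,0]
    - [0,0,0]
    - [0,0,0]
  linear:
    - [0,0,0]
    - [0,0,0]
    - [0,0,0]
    - [0,0,0]
    - [0,0,0]
    - [0,0,0]
    - [0,0,0]
    - [0,-0.04,0.03]
    - [0,-0.04,0.03]
    - [0,0,0]
  claw: [0.085,0.085,0.085,0.085,0.085,0.085,0.085,0.085,0.085,0.085]

```text
clock: 4.25
tool_pos: [518.6, -246.3, 290.7]
tcp_rot: [3.14, -0.002, 3.135]
contact_force: [-0.9, 0.8, 0.0]
width: 85.1
```

Request:
servo_tool:
  rotation:
    - [0,0,0]
    - [0,0,0]
    - [0,0,0]
    - [0,0,0]
    - [0,0,0]
  linear:
    - [0,0,0.04]
    - [0,0,0.04]
    - [0,0,0.04]
    - [0,0,0.018]
    - [0,0,0]
  claw: [0.085,0.085,0.085,0.085,0.085]

```text
clock: 4.75
tool_pos: [519.1, -240.9, 153.9]
tcp_rot: [3.138, -0.002, 3.14]
contact_force: [-0.9, -0.0, -0.8]
width: 85.3
```

```bash
cat > look.py <<'E'
import sys
from h import *
from cell import ctrl,camera
k=sys.argv[1]
o=ctrl.get_obs(); print(o["clock"],o["q"].round(3),o["tool_pos"].round(1),o["tcp_rot"].round(3),o["width"].round(1),o["contact_force"].round(1))
ims=[]
for n,(x0,y0,x1,y1),f in (("scene",(280,110,380,225),5),("top",(310,150,390,235),5)):
    if n not in sys.argv[2:] and len(sys.argv)>2: continue
    c=camera(n); np.savez(f"pics/{n}{k}.npz",**c)
    im=cv2.resize(c["color"][y0:y1,x0:x1],None,fx=f,fy=f,interpolation=cv2.INTER_CUBIC)
    im=cv2.convertScaleAbs(im,alpha=1.3,beta=20)
    cv2.imwrite(f"pics/{n}{k}.png",im)
E
python3 look.py 3 scene
```

```text
Traceback (most recent call last):
  File "look.py", line 5, in <module>
    o=ctrl.get_obs(); print(o["clock"],o["q"].round(3),o["tool_pos"].round(1),o["tcp_rot"].round(3),o["width"].round(1),o["contact_force"].round(1))
                                                                                                    ^^^^^^^^^^^^^^^^
AttributeError: 'float' object has no attribute 'round'
```

```bash
sed -i 's/o\["width"\].round(1)/round(float(o["width"]),1)/' look.py
python3 look.py 3 scene
```

```text
4.75 [-5.090e-01  3.960e-01  1.643e+00  2.000e-03  1.106e+00 -2.079e+00] [ 519.1 -240.9  153.9] [ 3.138e+00 -2.000e-03  3.140e+00] 85.3 [-0.9 -0.  -0.8]
```

View pics/scene3.png

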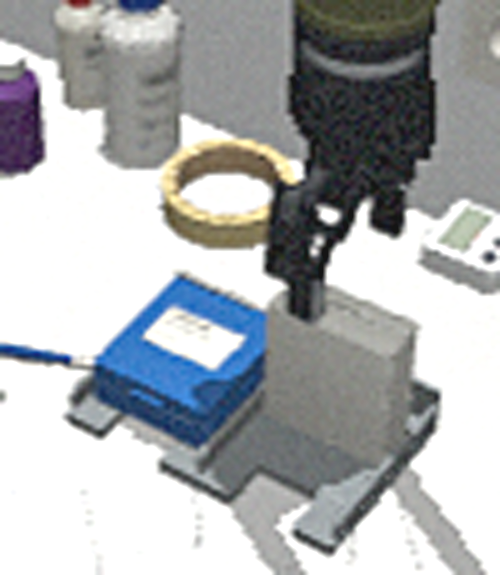

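Request:
servo_tool:
  rotation:
    - [0,0,0]
    - [0,0,0]
    - [0,0,0]
    - [0,0,0]
    - [0,0,0]
    - [0,0,0]
    - [0,0,0]
  linear:
    - [0,-0.004,0]
    - [0,0,0.015]
    - [0,0,0.015]
    - [0,0,0.015]
    - [0,0,0.015]
    - [0,0,0.01]
    - [0,0,0]
  claw: [0.085,0.085,0.085,0.085,0.085,0.085,0.085]

```text
clock: 5.5
tool_pos: [520.7, -245.8, 85.6]
tcp_rot: [-3.142, 0.001, 3.141]
contact_force: [-1.0, 0.8, 0.4]
width: 85.3
```

```bash
python3 look.py 4
```

```text
5.5 [-0.515  0.48   1.711  0.     0.95  -2.085] [ 520.7 -245.8   85.6] [-3.142e+00  1.000e-03  3.141e+00] 85.3 [-1.   0.8  0.4]
```

View pics/scene4.png

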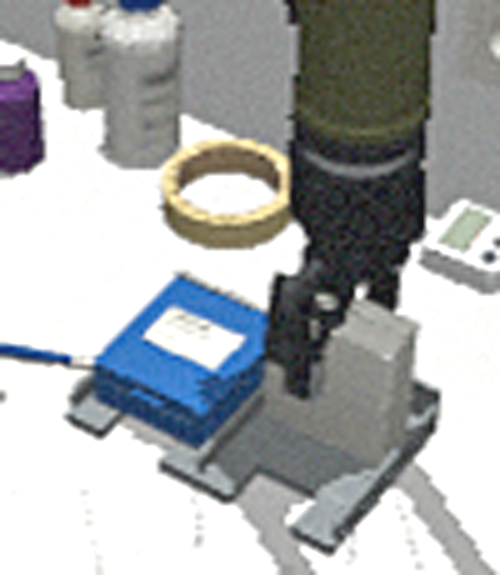

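View pics/top4.png

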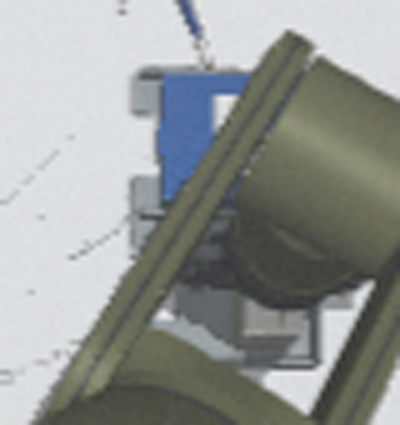

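Request:
servo_tool:
  rotation:
    - [0,0,0]
    - [0,0,0]
    - [0,0,0]
    - [0,0,0]
    - [0,0,0]
    - [0,0,0]
  linear:
    - [0,0,0]
    - [0,0,0]
    - [0,0,0]
    - [0,0,0]
    - [0,0,0]
    - [0,0,0]
  claw: [0.075,0.068,0.062,0.057,0.053,0.05]
  squeeze: 20

```text
clock: 6.2
tool_pos: [520.4, -245.5, 85.3]
tcp_rot: [3.142, -0.0, 3.141]
contact_force: [1.0, 1.0, 0.2]
width: 50.2
```

```bash
python3 look.py 5
```

```text
6.2 [-0.514  0.48   1.712  0.     0.95  -2.084] [ 520.4 -245.5   85.3] [ 3.142 -0.     3.141] 50.2 [1.  1.  0.2]
```

View pics/scene5.png

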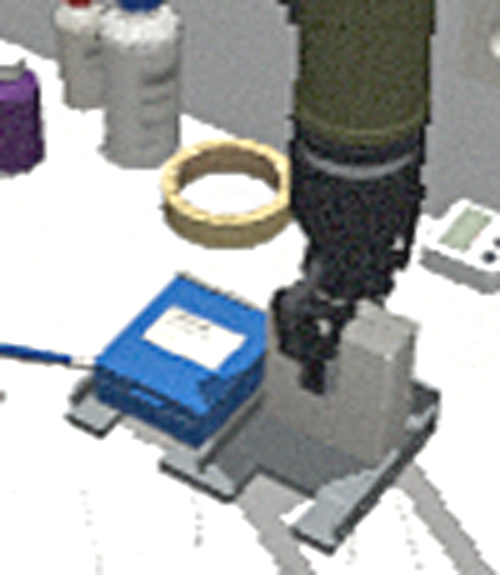

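View pics/top5.png

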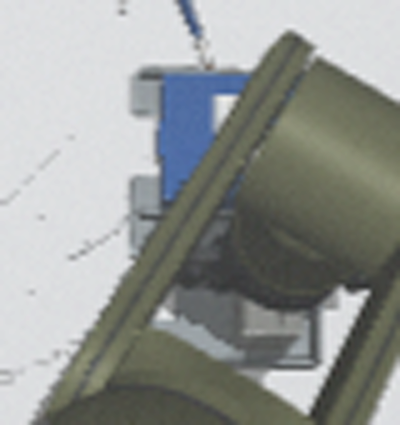

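Request:
servo_tool:
  rotation:
    - [0.04,0,0]
    - [0.04,0,0]
    - [0.04,0,0]
    - [0.04,0,0]
    - [0.04,0,0]
    - [0.04,0,0]
  linear:
    - [0,0.003,-0.0007]
    - [0,0.003,-0.0007]
    - [0,0.003,-0.0007]
    - [0,0.003,-0.0007]
    - [0,0.003,-0.0007]
    - [0,0.003,-0.0007]
  claw: [0.05,0.05,0.05,0.05,0.05,0.05]

```text
clock: 6.9
tool_pos: [520.5, -227.2, 87.8]
tcp_rot: [-2.9, 0.0, 3.141]
contact_force: [1.0, 0.2, 0.4]
width: 50.1
```

```bash
python3 look.py 6
```

```text
6.9 [-0.347  0.453  1.797 -0.309  0.832 -1.715] [ 520.5 -227.2   87.8] [-2.9    0.     3.141] 50.1 [1.  0.2 0.4]
```

View pics/scene6.png

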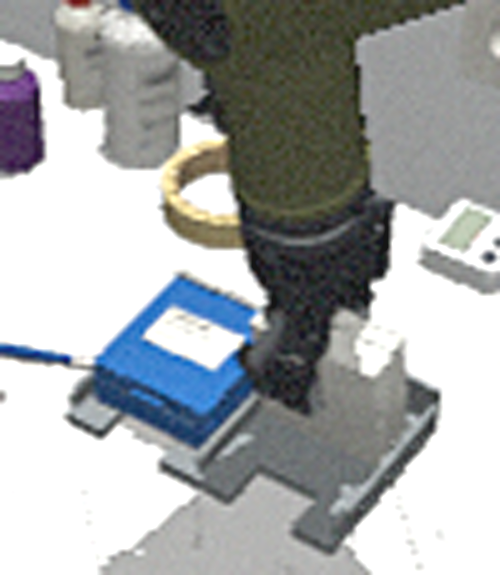

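View pics/top6.png

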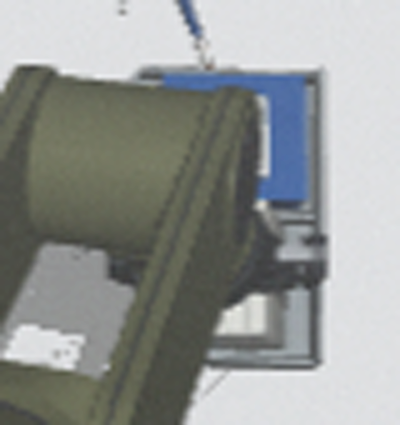

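Request:
servo_tool:
  rotation:
    - [0.04,0,0]
    - [0.04,0,0]
    - [0.04,0,0]
    - [0.04,0,0]
    - [0.04,0,0]
    - [0.04,0,0]
  linear:
    - [0,0.003,-0.0007]
    - [0,0.003,-0.0007]
    - [0,0.003,-0.0007]
    - [0,0.003,-0.0007]
    - [0,0.003,-0.0007]
    - [0,0.003,-0.0007]
  claw: [0.05,0.05,0.05,0.05,0.05,0.05]

```text
clock: 7.6
tool_pos: [520.7, -209.2, 85.8]
tcp_rot: [-2.661, 0.0, 3.14]
contact_force: [0.0, 0.3, 0.3]
width: 49.9
```

```bash
python3 look.py 7
```

```text
7.6 [-0.172  0.483  1.863 -0.667  0.828 -1.273] [ 520.7 -209.2   85.8] [-2.661  0.     3.14 ] 49.9 [0.  0.3 0.3]
```

View pics/scene7.png

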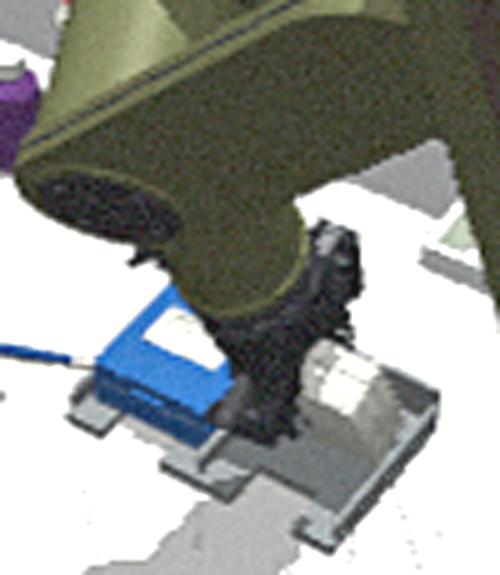

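View pics/top7.png

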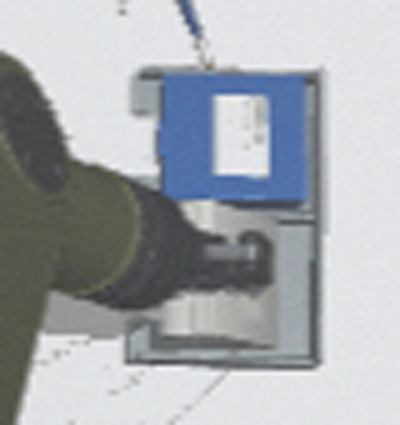

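```bash
cat > prof.py <<'E'
import sys
from h import *
c=np.load(f"pics/top{sys.argv[1]}.npz")
K=c["intrinsics"];W=c["world_to_cam"];R=W[:3,:3];t=W[:3,3];o=-R.T@t
v,u=np.mgrid[150:235,310:395];r=c["range_z"][v,u]
d=np.stack([(u-K[0,2])/K[0,0],-(v-K[1,2])/K[1,1],-np.ones_like(u)],-1)
p=((d*r[...,None])@R+o)[r>0]
for a,b in ((480,500),(540,558)):
    m=(p[:,0]>a)&(p[:,0]<b)
    q=p[m]; 
    print(a,[(Y,int(np.median(q[abs(q[:,1]-Y)<2.5,2])) if (abs(q[:,1]-Y)<2.5).any() else None) for Y in range(-290,-90,5)])
E
python3 prof.py 7
```

```text
480 [(-290, 36), (-285, 13), (-280, 11), (-275, 9), (-270, 10), (-265, 9), (-260, 36), (-255, 38), (-250, 49), (-245, 57), (-240, 63), (-235, 70), (-230, 78), (-225, 91), (-220, 92), (-215, 99), (-210, 107), (-205, 107), (-200, 100), (-195, 99), (-190, 94), (-185, 90), (-180, 94), (-175, 13), (-170, 209), (-165, 203), (-160, 213), (-155, 210), (-150, 223), (-145, 219), (-140, 260), (-135, 259), (-130, 263), (-125, 261), (-120, 294), (-115, 309), (-110, 420), (-105, 434), (-100, 445), (-95, 452)]
540 [(-290, 37), (-285, 14), (-280, 10), (-275, 11), (-270, 8), (-265, 10), (-260, 33), (-255, 38), (-250, 46), (-245, 55), (-240, 64), (-235, 71), (-230, 80), (-225, 87), (-220, 95), (-215, 101), (-210, 113), (-205, 109), (-200, 102), (-195, 102), (-190, None), (-185, None), (-180, 203), (-175, 203), (-170, 221), (-165, 232), (-160, 230), (-155, 251), (-150, 262), (-145, 260), (-140, 271), (-135, 284), (-130, 290), (-125, 306), (-120, 307), (-115, None), (-110, 391), (-105, 399), (-100, 409), (-95, 419)]
```

Request:
servo_tool:
  rotation:
    - [0.04,0,0]
    - [0.04,0,0]
    - [0.04,0,0]
    - [0.04,0,0]
    - [0.04,0,0]
    - [0.04,0,0]
  linear:
    - [0,0.0031,-0.0006]
    - [0,0.0031,-0.0006]
    - [0,0.0031,-0.0006]
    - [0,0.0031,-0.0006]
    - [0,0.0031,-0.0006]
    - [0,0.0031,-0.0006]
  claw: [0.05,0.05,0.05,0.05,0.05,0.05]

```text
clock: 8.3
tool_pos: [520.8, -191.8, 78.5]
tcp_rot: [-2.422, 0.0, 3.14]
contact_force: [0.2, -0.1, -1.0]
width: 49.9
```

```bash
python3 look.py 8;python3 prof.py 8
```

```text
8.3 [-0.007  0.571  1.905 -0.96   0.935 -0.875] [ 520.8 -191.8   78.5] [-2.422  0.     3.14 ] 49.9 [ 0.2 -0.1 -1. ]
480 [(-290, 38), (-285, 22), (-280, 11), (-275, 8), (-270, 12), (-265, 12), (-260, 12), (-255, 37), (-250, 42), (-245, 46), (-240, 52), (-235, 57), (-230, 59), (-225, 65), (-220, 71), (-215, 74), (-210, 78), (-205, 83), (-200, 88), (-195, 94), (-190, 96), (-185, 95), (-180, 95), (-175, 91), (-170, 84), (-165, 73), (-160, 0), (-155, 0), (-150, 0), (-145, 0), (-140, 172), (-135, 3), (-130, 186), (-125, 177), (-120, 177), (-115, 198), (-110, 187), (-105, 201), (-100, 3), (-95, 200)]
540 [(-290, 36), (-285, 21), (-280, 11), (-275, 8), (-270, 11), (-265, 9), (-260, 11), (-255, 36), (-250, 40), (-245, 47), (-240, 50), (-235, 56), (-230, 62), (-225, 64), (-220, 69), (-215, 72), (-210, 77), (-205, 80), (-200, 89), (-195, 95), (-190, 96), (-185, 100), (-180, 95), (-175, 91), (-170, 86), (-165, 77), (-160, None), (-155, None), (-150, None), (-145, None), (-140, 181), (-135, 180), (-130, 190), (-125, 193), (-120, 199), (-115, 206), (-110, 205), (-105, 204), (-100, 225), (-95, 228)]
```

View pics/scene8.png

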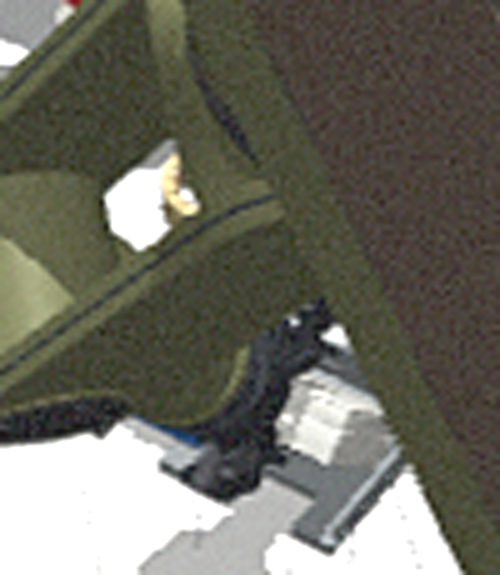

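View pics/top8.png

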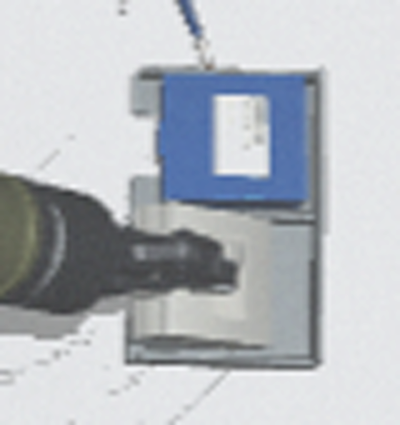

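Run:
```python
from h import *
def cloud(n):
    c=np.load(n);K=c["intrinsics"];W=c["world_to_cam"];R=W[:3,:3];t=W[:3,3];o=-R.T@t
    v,u=np.mgrid[0:400,0:640];d=np.stack([(u-K[0,2])/K[0,0],-(v-K[1,2])/K[1,1],-np.ones_like(u)],-1)
    return ((d*c["range_z"][...,None])@R+o)[c["range_z"]>0]
for n in ("pics/top0.npz","pics/top8.npz"):
    p=cloud(n);print(n)
    print("     ",*["%4d"%Y for Y in range(240,-160,-20)])
    for X in range(380,640,20):
        r=[]
        for Y in range(240,-160,-20):
            m=(abs(p[:,0]-X)<10)&(abs(p[:,1]-Y)<10)
            r.append("%4d"%np.percentile(p[m,2],95) if m.sum()>2 else "   .")
        print(X,*r)
```

```text
pics/top0.npz
       240  220  200  180  160  140  120  100   80   60   40   20    0  -20  -40  -60  -80 -100 -120 -140
380    4    4    5    5    5   15   17    8    4    3    4    4    6    3    4    4    5    5    4    6
400    5   14   17    9    3    5    8    5    4    3    5    4    2    5    5    5    4    4    5    4
420    5   11   16    9    5    4    4    6    4    6    5    4    4    4    5    4    5    5    4    5
440   17   16   14   14   16   13   10    9    7    4    4    2    5    4    6    5    4    4    3    3
460  130   12   11   11   12   12   12   10   14   14    6    4    4    4    4    4    6    4    4    3
480  142   33    9   10    9    9   10   11   10   13   15    5    3    6    4    5    3    3    3    3
500  139  137  115  113  113    8    8   11   12   14   19   17    2    4    4    3    4    3    5    4
520  171  198  199  190  114   96   10   11   13   13   15   18   20    3    5    4    3    5    3    3
540  234  269  237  225  152  110    8   10   13   15   15   19   23    4    4    5    4    5    3    4
560  244  267  253  241  117  113   10   10 
[... 1143 characters left out ...]
4    .    .  359  364  370  487  472  451  426  309  286  264  243  213  197
520  168  199  197  188  116    .    .  338  365  374  463  449  425  399  316  293  269  247  224  202
540  233  269  238  227  149  113    .    .  356  378  438  421  400  379  310  285  264  243  213  201
560  242  269  250  240  117  115    .    .    .    .  410  400  379  359  282  258  231  220  196    .
580  251  247  243  232  131  115    .    .    .    .  388  376  360    .    .    .    .    .    .    4
600  189  233  233  227  117  115    .    .    .    .    .    .    .   25    2    4    2    5    5    5
620  297  220  218  207  117  117    8    .    .    .    .    .   22   28    4    3    4    4    6    4
```

Request:
servo_tool:
  rotation:
    - [0,0,0]
    - [0,0,0]
    - [0,0,0]
    - [0,0,0]
    - [0,0,0]
    - [0,0,0]
    - [0,0,0]
  linear:
    - [0,-0.0015,0]
    - [0,-0.002,0]
    - [0,-0.002,0]
    - [0,-0.002,0]
    - [0,-0.002,0]
    - [0,-0.0025,0]
    - [0,0,0]
  claw: [0.054,0.058,0.062,0.066,0.07,0.074,0.074]

```text
clock: 9.1
tool_pos: [520.5, -200.7, 86.7]
tcp_rot: [-2.422, 0.0, 3.14]
contact_force: [-0.3, 0.4, -0.7]
width: 73.9
```

```bash
python3 look.py 9;python3 prof.py 9
```

```text
9.1 [-0.024  0.556  1.902 -0.959  0.936 -0.9  ] [ 520.5 -200.7   86.7] [-2.422  0.     3.14 ] 73.9 [-0.3  0.4 -0.7]
480 [(-290, 36), (-285, 11), (-280, 10), (-275, 10), (-270, 10), (-265, 10), (-260, 12), (-255, 36), (-250, 43), (-245, 45), (-240, 50), (-235, 55), (-230, 61), (-225, 67), (-220, 71), (-215, 75), (-210, 79), (-205, 84), (-200, 89), (-195, 94), (-190, 98), (-185, 97), (-180, 93), (-175, 87), (-170, 85), (-165, 76), (-160, 1), (-155, 2), (-150, 3), (-145, 3), (-140, 191), (-135, 3), (-130, 197), (-125, 186), (-120, 198), (-115, 210), (-110, 206), (-105, 227), (-100, 4), (-95, 236)]
540 [(-290, 37), (-285, 15), (-280, 12), (-275, 10), (-270, 10), (-265, 10), (-260, 11), (-255, 36), (-250, 42), (-245, 48), (-240, 52), (-235, 56), (-230, 61), (-225, 65), (-220, 71), (-215, 74), (-210, 80), (-205, 82), (-200, 89), (-195, 93), (-190, 97), (-185, 101), (-180, 94), (-175, 91), (-170, 84), (-165, 79), (-160, None), (-155, None), (-150, 193), (-145, 196), (-140, 195), (-135, 205), (-130, 211), (-125, 215), (-120, 215), (-115, 212), (-110, 233), (-105, 237), (-100, 243), (-95, 248)]
```

View pics/scene9.png

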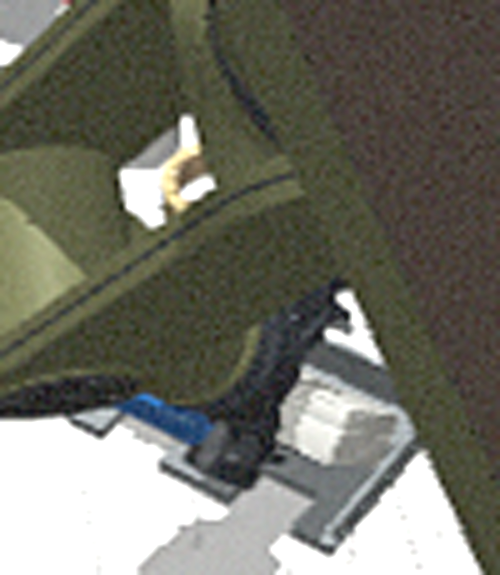

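View pics/top9.png

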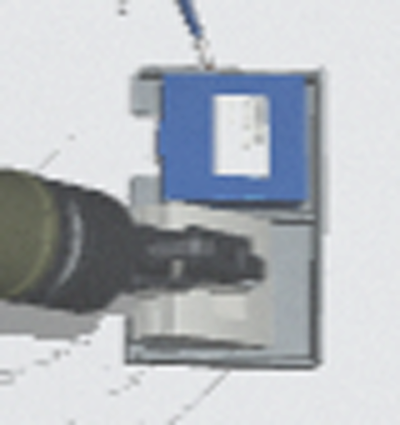

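Request:
servo_tool:
  rotation:
    - [0,0,0]
    - [0,0,0]
    - [0,0,0]
    - [0,0,0]
    - [0,0,0]
    - [0,0,0]
    - [0,0,0]
    - [0,0,0]
    - [0,0,0]
  linear:
    - [0,0.0028,-0.0002]
    - [0,0.0028,-0.0002]
    - [0,0.0028,-0.0002]
    - [0,0.0028,-0.0002]
    - [0,0.0028,-0.0002]
    - [0,0.0028,-0.0002]
    - [0,0.0028,-0.0002]
    - [0,0.0028,-0.0002]
    - [0,0,0]
  claw: [0.074,0.074,0.074,0.074,0.074,0.074,0.074,0.074,0.074]

```text
clock: 10.1
tool_pos: [520.5, -182.2, 72.5]
tcp_rot: [-2.422, -0.0, 3.141]
contact_force: [0.1, 0.5, -0.7]
width: 74.0
```

```bash
python3 look.py 10;python3 prof.py 10
```

```text
10.1 [ 0.011  0.581  1.908 -0.959  0.936 -0.854] [ 520.5 -182.2   72.5] [-2.422 -0.     3.141] 74.0 [ 0.1  0.5 -0.7]
480 [(-290, 36), (-285, 13), (-280, 12), (-275, 7), (-270, 10), (-265, 8), (-260, 11), (-255, 12), (-250, 44), (-245, 44), (-240, 47), (-235, 51), (-230, 52), (-225, 55), (-220, 58), (-215, 60), (-210, 62), (-205, 65), (-200, 67), (-195, 71), (-190, 73), (-185, 77), (-180, 80), (-175, 83), (-170, 88), (-165, 86), (-160, 79), (-155, 71), (-150, 32), (-145, 0), (-140, 0), (-135, 0), (-130, 87), (-125, 165), (-120, 170), (-115, 177), (-110, 177), (-105, 190), (-100, 4), (-95, 195)]
540 [(-290, 37), (-285, 22), (-280, 11), (-275, 9), (-270, 11), (-265, 9), (-260, 9), (-255, 10), (-250, 40), (-245, 47), (-240, 46), (-235, 49), (-230, 54), (-225, 55), (-220, 60), (-215, 61), (-210, 65), (-205, 65), (-200, 67), (-195, 70), (-190, 74), (-185, 79), (-180, 80), (-175, 83), (-170, 85), (-165, 83), (-160, 79), (-155, 74), (-150, 62), (-145, None), (-140, None), (-135, None), (-130, 176), (-125, 177), (-120, 185), (-115, 193), (-110, 193), (-105, 201), (-100, 202), (-95, 218)]
```

View pics/scene10.png

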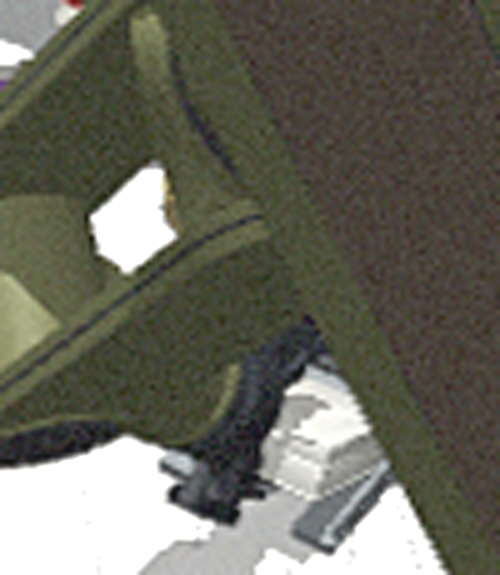

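View pics/top10.png

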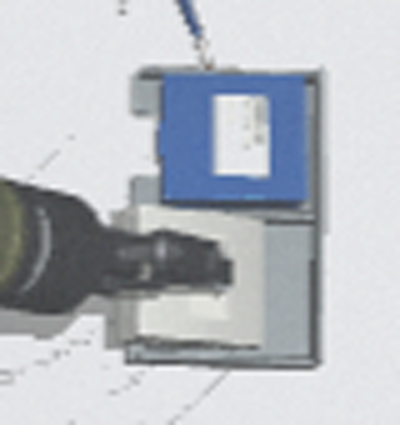

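Request:
servo_tool:
  rotation:
    - [0,0,0]
    - [0,0,0]
    - [0,0,0]
    - [0,0,0]
    - [0,0,0]
    - [0,0,0]
    - [0,0,0]
    - [0,0,0]
  linear:
    - [0,0.0018,0.0012]
    - [0,0.0018,0.0012]
    - [0,0.0018,0.0012]
    - [0,0.0018,0.0012]
    - [0,0.0018,0.0012]
    - [0,0.0018,0.0012]
    - [0,0.0018,0.0012]
    - [0,0,0]
  claw: [0.074,0.074,0.074,0.074,0.074,0.074,0.074,0.074]

```text
clock: 11.0
tool_pos: [520.4, -178.5, 57.8]
tcp_rot: [-2.422, -0.001, 3.141]
contact_force: [-0.4, -0.1, -0.6]
width: 73.9
```

```bash
python3 look.py 11;python3 prof.py 11
```

```text
11.0 [ 0.018  0.607  1.916 -0.975  0.921 -0.817] [ 520.4 -178.5   57.8] [-2.422e+00 -1.000e-03  3.141e+00] 73.9 [-0.4 -0.1 -0.6]
480 [(-290, 37), (-285, 34), (-280, 11), (-275, 11), (-270, 13), (-265, 10), (-260, 12), (-255, 10), (-250, 11), (-245, 47), (-240, 44), (-235, 50), (-230, 50), (-225, 53), (-220, 53), (-215, 55), (-210, 57), (-205, 60), (-200, 61), (-195, 63), (-190, 66), (-185, 67), (-180, 66), (-175, 69), (-170, 73), (-165, 74), (-160, 75), (-155, 72), (-150, 55), (-145, 39), (-140, 0), (-135, 0), (-130, 0), (-125, 4), (-120, 162), (-115, 79), (-110, 161), (-105, 170), (-100, 6), (-95, 179)]
540 [(-290, 37), (-285, 13), (-280, 10), (-275, 10), (-270, 9), (-265, 11), (-260, 11), (-255, 11), (-250, 10), (-245, 42), (-240, 46), (-235, 49), (-230, 48), (-225, 51), (-220, 52), (-215, 56), (-210, 57), (-205, 60), (-200, 57), (-195, 62), (-190, 66), (-185, 67), (-180, 71), (-175, 70), (-170, 71), (-165, 73), (-160, 75), (-155, 72), (-150, 60), (-145, 52), (-140, None), (-135, None), (-130, 162), (-125, 164), (-120, 163), (-115, 170), (-110, 173), (-105, 183), (-100, 189), (-95, 185)]
```

View pics/top11.png

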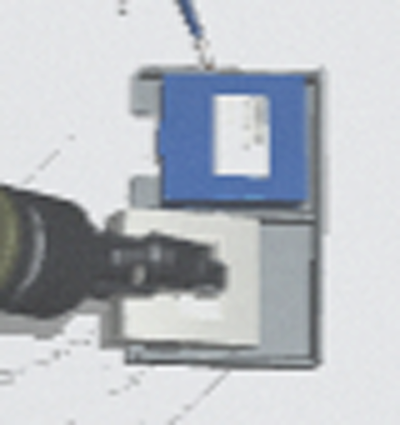

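View pics/scene11.png

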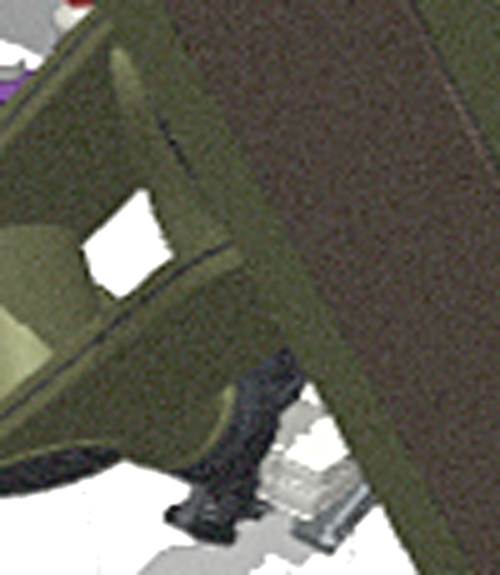

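Request:
servo_tool:
  rotation:
    - [0,0,0]
    - [0,0,0]
    - [0,0,0]
    - [0,0,0]
    - [0,0,0]
    - [0,0,0]
    - [0,0,0]
  linear:
    - [0,0.0014,0.0008]
    - [0,0.0014,0.0008]
    - [0,0.0014,0.0008]
    - [0,0.0014,0.0008]
    - [0,0.0014,0.0008]
    - [0,0.0014,0.0008]
    - [0,0,0]
  claw: [0.074,0.074,0.074,0.074,0.074,0.074,0.074]

```text
clock: 11.8
tool_pos: [520.5, -175.4, 48.8]
tcp_rot: [-2.422, -0.0, 3.141]
contact_force: [0.0, -0.3, -2.1]
width: 74.1
```

```bash
python3 look.py 12;python3 prof.py 12
```

```text
11.8 [ 0.024  0.623  1.92  -0.985  0.912 -0.793] [ 520.5 -175.4   48.8] [-2.422 -0.     3.141] 74.1 [ 0.  -0.3 -2.1]
480 [(-290, 37), (-285, 15), (-280, 12), (-275, 11), (-270, 10), (-265, 9), (-260, 9), (-255, 10), (-250, 12), (-245, 13), (-240, 44), (-235, 48), (-230, 49), (-225, 51), (-220, 50), (-215, 53), (-210, 53), (-205, 53), (-200, 55), (-195, 56), (-190, 58), (-185, 59), (-180, 61), (-175, 62), (-170, 64), (-165, 63), (-160, 65), (-155, 67), (-150, 63), (-145, 47), (-140, 33), (-135, -1), (-130, 1), (-125, 2), (-120, 149), (-115, 2), (-110, 149), (-105, 158), (-100, 5), (-95, 164)]
540 [(-290, 39), (-285, 22), (-280, 9), (-275, 8), (-270, 11), (-265, 10), (-260, 9), (-255, 10), (-250, 10), (-245, 16), (-240, 46), (-235, 48), (-230, 47), (-225, 50), (-220, 50), (-215, 50), (-210, 54), (-205, 54), (-200, 59), (-195, 56), (-190, 58), (-185, 62), (-180, 61), (-175, 63), (-170, 66), (-165, 66), (-160, 65), (-155, 67), (-150, 69), (-145, 55), (-140, None), (-135, None), (-130, None), (-125, 150), (-120, 154), (-115, 162), (-110, 166), (-105, 169), (-100, 179), (-95, 179)]
```

View pics/scene12.png

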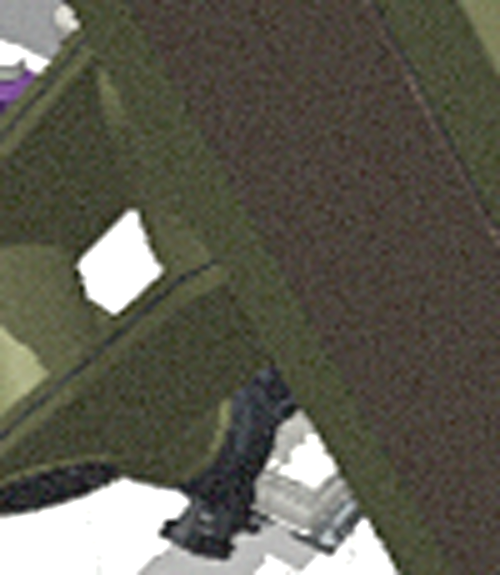

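Request:
servo_tool:
  rotation:
    - [0,0,0]
    - [0,0,0]
    - [0,0,0]
    - [0,0,0]
    - [0,0,0]
    - [0,0,0]
    - [0,0,0]
  linear:
    - [0,0.0013,-0.0009]
    - [0,0.0013,-0.0009]
    - [0,0.0013,-0.0009]
    - [0,0.0013,-0.0009]
    - [0,0.0013,-0.0009]
    - [0,0.0013,-0.0009]
    - [0,0,0]
  claw: [0.074,0.074,0.074,0.074,0.074,0.074,0.074]

```text
clock: 12.6
tool_pos: [520.5, -165.8, 47.9]
tcp_rot: [-2.422, -0.0, 3.141]
contact_force: [-0.7, -0.0, -0.6]
width: 74.0
```

```bash
python3 look.py 13;python3 prof.py 13
```

```text
12.6 [ 0.043  0.626  1.918 -0.975  0.921 -0.785] [ 520.5 -165.8   47.9] [-2.422 -0.     3.141] 74.0 [-0.7 -0.  -0.6]
480 [(-290, 38), (-285, 13), (-280, 10), (-275, 12), (-270, 9), (-265, 10), (-260, 12), (-255, 10), (-250, 8), (-245, 9), (-240, 44), (-235, 45), (-230, 47), (-225, 47), (-220, 48), (-215, 49), (-210, 51), (-205, 52), (-200, 52), (-195, 53), (-190, 53), (-185, 53), (-180, 55), (-175, 53), (-170, 56), (-165, 57), (-160, 56), (-155, 57), (-150, 58), (-145, 60), (-140, 36), (-135, 1), (-130, -1), (-125, 0), (-120, 3), (-115, 1), (-110, 146), (-105, 153), (-100, 8), (-95, 158)]
540 [(-290, 38), (-285, 20), (-280, 12), (-275, 11), (-270, 11), (-265, 10), (-260, 10), (-255, 9), (-250, 10), (-245, 10), (-240, 44), (-235, 48), (-230, 46), (-225, 49), (-220, 49), (-215, 50), (-210, 51), (-205, 49), (-200, 51), (-195, 51), (-190, 52), (-185, 52), (-180, 52), (-175, 55), (-170, 55), (-165, 56), (-160, 59), (-155, 57), (-150, 59), (-145, 55), (-140, 33), (-135, None), (-130, None), (-125, None), (-120, None), (-115, 151), (-110, 153), (-105, 157), (-100, 163), (-95, 173)]
```

View pics/scene13.png

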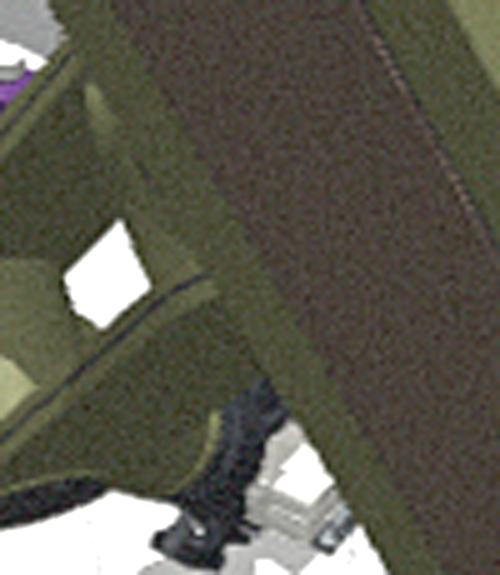

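Request:
servo_tool:
  rotation:
    - [0,0,0]
    - [0,0,0]
    - [0,0,0]
    - [0,0,0]
    - [0,0,0]
    - [0,0,0]
    - [0,0,0]
    - [0,0,0]
  linear:
    - [0,0.0012,-0.0008]
    - [0,0.0012,-0.0008]
    - [0,0.0012,-0.0008]
    - [0,0.0012,-0.0008]
    - [0,0.0012,-0.0008]
    - [0,0.0012,-0.0008]
    - [0,0.0012,-0.0008]
    - [0,0,0]
  claw: [0.074,0.074,0.074,0.074,0.074,0.074,0.074,0.074]

```text
clock: 13.5
tool_pos: [520.6, -155.9, 46.8]
tcp_rot: [-2.421, 0.0, 3.141]
contact_force: [-0.1, -0.0, -0.5]
width: 74.2
```

```bash
python3 look.py 14;python3 prof.py 14
```

```text
13.5 [ 0.062  0.629  1.915 -0.964  0.929 -0.776] [ 520.6 -155.9   46.8] [-2.421  0.     3.141] 74.2 [-0.1 -0.  -0.5]
480 [(-290, 37), (-285, 12), (-280, 10), (-275, 11), (-270, 13), (-265, 8), (-260, 11), (-255, 12), (-250, 11), (-245, 9), (-240, 11), (-235, 47), (-230, 48), (-225, 43), (-220, 46), (-215, 46), (-210, 48), (-205, 45), (-200, 45), (-195, 45), (-190, 46), (-185, 47), (-180, 46), (-175, 48), (-170, 46), (-165, 43), (-160, 45), (-155, 45), (-150, 46), (-145, 47), (-140, 35), (-135, 1), (-130, 0), (-125, 1), (-120, 1), (-115, -2), (-110, 1), (-105, 2), (-100, 2), (-95, 149)]
540 [(-290, 36), (-285, 22), (-280, 10), (-275, 10), (-270, 10), (-265, 9), (-260, 8), (-255, 13), (-250, 10), (-245, 10), (-240, 11), (-235, 47), (-230, 44), (-225, 46), (-220, 44), (-215, 47), (-210, 46), (-205, 46), (-200, 46), (-195, 48), (-190, 46), (-185, 48), (-180, 43), (-175, 47), (-170, 44), (-165, 47), (-160, 46), (-155, 47), (-150, 45), (-145, 45), (-140, 43), (-135, -1), (-130, -4), (-125, None), (-120, None), (-115, None), (-110, None), (-105, 148), (-100, 154), (-95, 158)]
```

Request:
servo_tool:
  rotation:
    - [0,0,0]
    - [0,0,0]
    - [0,0,0]
    - [0,0,0]
    - [0,0,0]
    - [0,0,0]
    - [0,0,0]
  linear:
    - [0,0.0005,-0.005]
    - [0,0.0005,-0.005]
    - [0,0.0005,-0.01]
    - [0,0,-0.01]
    - [0,-0.01,-0.0113]
    - [0,-0.01,-0.0113]
    - [0,0,0]
  claw: [0.074,0.074,0.074,0.074,0.074,0.074,0.074]

```text
clock: 14.3
tool_pos: [521.8, -134.6, 100.6]
tcp_rot: [-2.422, 0.004, 3.142]
contact_force: [0.4, 0.4, 0.4]
width: 73.9
```

```bash
python3 look.py 15
```

```text
14.3 [ 0.102  0.54   1.874 -0.875  1.025 -0.879] [ 521.8 -134.6  100.6] [-2.422  0.004  3.142] 73.9 [0.4 0.4 0.4]
```

View pics/top15.png

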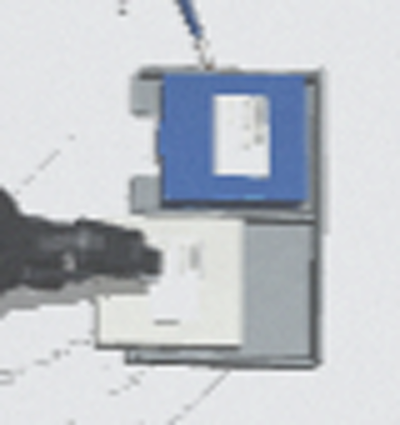

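Request:
servo_tool:
  rotation:
    - [-0.12,0,0]
    - [-0.12,0,0]
    - [-0.12,0,0]
    - [-0.12,0,0]
    - [-0.12,0,0]
    - [-0.12,0,0]
    - [0,0,0]
    - [0,0,0]
    - [0,0,0]
    - [0,0,0]
  linear:
    - [0,0,0]
    - [0,0,0]
    - [0,0,0]
    - [0,0,0]
    - [0,0,0]
    - [0,0,0]
    - [0,0.02,0]
    - [0,0.02,0]
    - [0,0,0]
    - [0,0,0]
  claw: [0.07,0.06,0.05,0.04,0.03,0.02,0.01,0.0,0.0,0.0]

```text
clock: 15.4
tool_pos: [520.0, -95.1, 97.7]
tcp_rot: [-3.142, -0.002, -3.141]
contact_force: [-0.1, 0.1, -0.3]
width: -0.3
```

```bash
python3 look.py 16;python3 prof.py 16
```

```text
15.4 [-2.600e-01  4.130e-01  1.801e+00 -1.000e-03  9.290e-01 -1.831e+00] [520.  -95.1  97.7] [-3.142e+00 -2.000e-03 -3.141e+00] -0.3 [-0.1  0.1 -0.3]
480 [(-290, 37), (-285, 14), (-280, 9), (-275, 7), (-270, 13), (-265, 10), (-260, 9), (-255, 12), (-250, 10), (-245, 12), (-240, 11), (-235, 47), (-230, 45), (-225, 46), (-220, 47), (-215, 47), (-210, 48), (-205, 46), (-200, 48), (-195, 48), (-190, 46), (-185, 47), (-180, 45), (-175, 46), (-170, 46), (-165, 45), (-160, 45), (-155, 46), (-150, 54), (-145, 511), (-140, 514), (-135, 514), (-130, 484), (-125, 481), (-120, 477), (-115, 473), (-110, 356), (-105, 357), (-100, 350), (-95, 403)]
540 [(-290, 38), (-285, 13), (-280, 9), (-275, 12), (-270, 10), (-265, 9), (-260, 9), (-255, 12), (-250, 10), (-245, 10), (-240, 8), (-235, 46), (-230, 45), (-225, 47), (-220, 46), (-215, 48), (-210, 45), (-205, 45), (-200, 46), (-195, 45), (-190, 45), (-185, 47), (-180, 45), (-175, 48), (-170, 45), (-165, 46), (-160, 465), (-155, 473), (-150, 468), (-145, 471), (-140, 471), (-135, 469), (-130, 469), (-125, 473), (-120, 472), (-115, 475), (-110, 475), (-105, 474), (-100, 477), (-95, 474)]
```

View pics/top16.png

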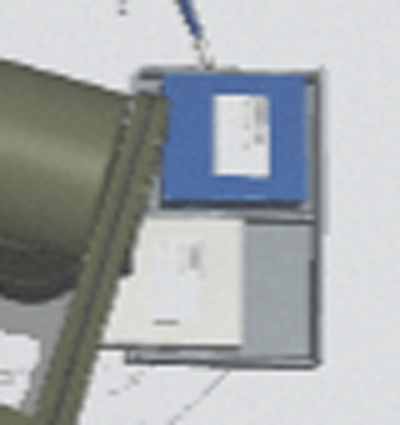

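View pics/scene16.png

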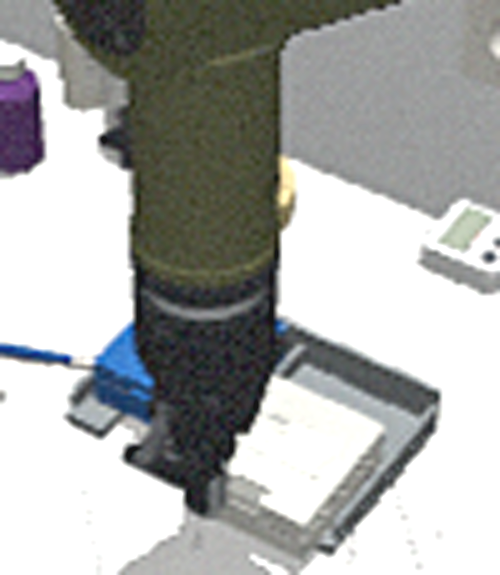

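Request:
servo_tool:
  rotation:
    - [0,0,0]
    - [0,0,0]
    - [0,0,0]
    - [0,0,0]
    - [0,0,0]
    - [0,0,0]
    - [0,0,0]
    - [0,0,0]
    - [0,0,0]
  linear:
    - [0,0,0.02]
    - [0,0,0.02]
    - [0,0,0.012]
    - [0,0,0.007]
    - [0,-0.006,0]
    - [0,-0.006,0]
    - [0,-0.005,0]
    - [0,-0.005,0]
    - [0,0,0]
  claw: [0,0,0,0,0,0,0,0,0]

```text
clock: 16.4
tool_pos: [521.1, -118.3, 40.0]
tcp_rot: [-3.141, 0.002, 3.14]
contact_force: [0.2, -0.1, -0.7]
width: -0.4
```

Request:
servo_tool:
  rotation:
    - [0,0,0]
    - [0,0,0]
    - [0,0,0]
    - [0,0,0]
    - [0,0,0]
    - [0,0,0]
    - [0,0,0]
  linear:
    - [0,-0.003,0]
    - [0,-0.003,0]
    - [0,-0.003,0]
    - [0,-0.003,0]
    - [0,-0.003,0]
    - [0,-0.003,0]
    - [0,0,0]
  claw: [0,0,0,0,0,0,0]

```text
clock: 17.1
tool_pos: [520.6, -135.8, 39.3]
tcp_rot: [-3.141, 0.0, 3.141]
contact_force: [-0.6, -0.2, 0.9]
width: 0.0
```

```bash
python3 look.py 17;python3 prof.py 17
```

```text
17.1 [-0.333  0.507  1.836 -0.     0.799 -1.903] [ 520.6 -135.8   39.3] [-3.141  0.     3.141] 0.0 [-0.6 -0.2  0.9]
480 [(-290, 38), (-285, 10), (-280, 11), (-275, 12), (-270, 10), (-265, 9), (-260, 8), (-255, 9), (-250, 47), (-245, 45), (-240, 45), (-235, 46), (-230, 46), (-225, 46), (-220, 46), (-215, 44), (-210, 45), (-205, 45), (-200, 48), (-195, None), (-190, 422), (-185, 457), (-180, 460), (-175, 463), (-170, 426), (-165, 420), (-160, 231), (-155, 260), (-150, 353), (-145, 286), (-140, 344), (-135, 343), (-130, 348), (-125, 316), (-120, 351), (-115, 313), (-110, 262), (-105, 396), (-100, 388), (-95, 399)]
540 [(-290, 37), (-285, 13), (-280, 10), (-275, 11), (-270, 10), (-265, 10), (-260, 10), (-255, 8), (-250, 45), (-245, 49), (-240, 46), (-235, 45), (-230, 46), (-225, 49), (-220, 46), (-215, None), (-210, None), (-205, 399), (-200, 404), (-195, 403), (-190, 49), (-185, 405), (-180, 409), (-175, 409), (-170, 408), (-165, 412), (-160, 412), (-155, 415), (-150, 416), (-145, 417), (-140, 419), (-135, 418), (-130, 420), (-125, 422), (-120, 424), (-115, 424), (-110, 423), (-105, 425), (-100, 431), (-95, 434)]
```

View pics/scene17.png

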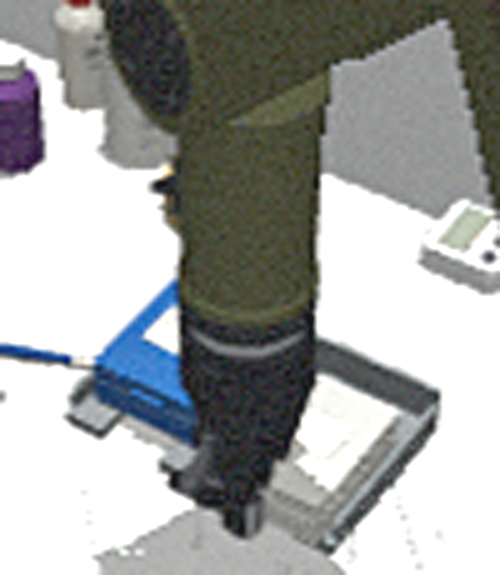

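View pics/top17.png

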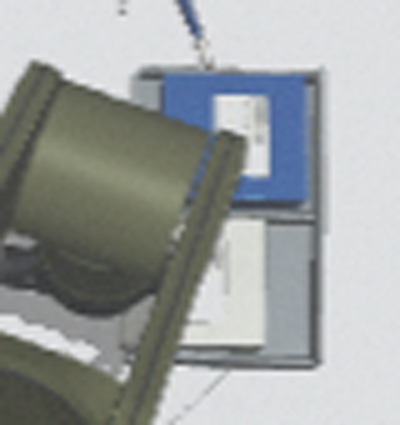

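Request:
servo_tool:
  rotation:
    - [0,0,0]
    - [0,0,0]
    - [0,0,0]
    - [0,0,0]
    - [0,0,0]
    - [0,0,0]
    - [0,0,0]
    - [0,0,0]
    - [0,0,0]
  linear:
    - [0,-0.003,0]
    - [0,-0.003,0]
    - [0,-0.003,0]
    - [0,-0.003,0]
    - [0,-0.003,0]
    - [0,-0.003,0]
    - [0,-0.003,0]
    - [0,-0.003,0]
    - [0,0,0]
  claw: [0,0,0,0,0,0,0,0,0]

```text
clock: 18.1
tool_pos: [520.7, -159.8, 39.4]
tcp_rot: [-3.141, 0.0, 3.14]
contact_force: [-0.2, -0.1, -0.4]
width: -0.0
```

```bash
python3 look.py 18;python3 prof.py 18
```

```text
18.1 [-0.375  0.513  1.821 -0.     0.807 -1.945] [ 520.7 -159.8   39.4] [-3.141  0.     3.14 ] -0.0 [-0.2 -0.1 -0.4]
480 [(-290, 37), (-285, 12), (-280, 12), (-275, 47), (-270, 48), (-265, 47), (-260, 47), (-255, 43), (-250, 46), (-245, 47), (-240, 45), (-235, 48), (-230, 44), (-225, None), (-220, None), (-215, 424), (-210, 450), (-205, 459), (-200, 457), (-195, 436), (-190, 180), (-185, 421), (-180, 340), (-175, 414), (-170, 303), (-165, 299), (-160, 313), (-155, 305), (-150, 351), (-145, 298), (-140, 317), (-135, 275), (-130, 389), (-125, 396), (-120, 401), (-115, 398), (-110, 409), (-105, 472), (-100, 492), (-95, 495)]
540 [(-290, 36), (-285, 13), (-280, 11), (-275, 45), (-270, 48), (-265, 47), (-260, 45), (-255, 48), (-250, 48), (-245, None), (-240, None), (-235, None), (-230, None), (-225, 47), (-220, 49), (-215, None), (-210, None), (-205, 405), (-200, 407), (-195, 408), (-190, 407), (-185, 414), (-180, 413), (-175, 415), (-170, 419), (-165, 419), (-160, 420), (-155, 420), (-150, 421), (-145, 423), (-140, 425), (-135, 426), (-130, 428), (-125, 435), (-120, 434), (-115, 439), (-110, 419), (-105, 3), (-100, None), (-95, None)]
```

View pics/top18.png

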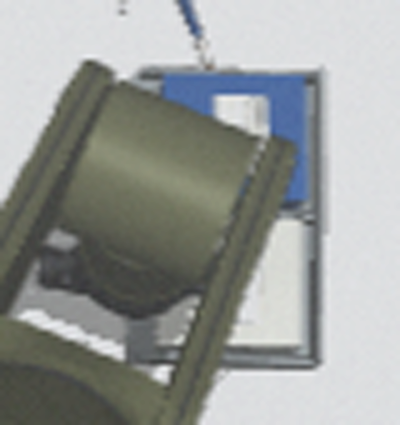

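Request:
servo_tool:
  rotation:
    - [0,0,0]
    - [0,0,0]
    - [0,0,0]
    - [0,0,0]
  linear:
    - [0,-0.001,0]
    - [0,-0.001,0]
    - [0,-0.001,0]
    - [0,-0.001,0]
  claw: [0,0,0,0]

```text
clock: 18.6
tool_pos: [520.5, -163.1, 39.4]
tcp_rot: [3.141, -0.0, 3.141]
contact_force: [0.1, 1.3, 0.1]
width: -0.1
```

Request:
servo_tool:
  rotation:
    - [0,0,0]
    - [0,0,0]
  linear:
    - [0,-0.001,0]
    - [0,0,0]
  claw: [0,0]

```text
clock: 18.8
tool_pos: [520.5, -164.4, 39.4]
tcp_rot: [-3.142, 0.0, 3.141]
contact_force: [0.8, 1.5, 0.2]
width: 0.2
```

Request:
servo_tool:
  rotation:
    - [0,0,0]
    - [0,0,0]
  linear:
    - [0,-0.001,0]
    - [0,0,0]
  claw: [0,0]

```text
clock: 19.0
tool_pos: [520.5, -165.4, 39.4]
tcp_rot: [-3.141, 0.0, 3.141]
contact_force: [0.3, 0.2, 0.6]
width: -0.0
```

Request:
servo_tool:
  rotation:
    - [0,0,0]
    - [0,0,0]
  linear:
    - [0,-0.001,0]
    - [0,0,0]
  claw: [0,0]

```text
clock: 19.2
tool_pos: [520.5, -166.4, 39.4]
tcp_rot: [-3.141, 0.0, 3.141]
contact_force: [0.1, 0.0, 0.9]
width: -0.0
```

Request:
servo_tool:
  rotation:
    - [0,0,0]
    - [0,0,0]
  linear:
    - [0,-0.001,0]
    - [0,0,0]
  claw: [0,0]

```text
clock: 19.4
tool_pos: [520.5, -167.4, 39.4]
tcp_rot: [-3.141, 0.0, 3.141]
contact_force: [-0.8, 0.3, 0.9]
width: -0.2
```

```bash
python3 look.py 19;python3 prof.py 19|cut -c1-150
```

```text
19.4 [-0.388  0.515  1.816 -0.     0.81  -1.958] [ 520.5 -167.4   39.4] [-3.141  0.     3.141] -0.2 [-0.8  0.3  0.9]
480 [(-290, 39), (-285, 34), (-280, 45), (-275, 48), (-270, 45), (-265, 46), (-260, 44), (-255, 44), (-250, 45), (-245, 46), (-240, 45), (-235, None),
540 [(-290, 36), (-285, 32), (-280, 48), (-275, 47), (-270, 45), (-265, 46), (-260, 47), (-255, None), (-250, None), (-245, None), (-240, None), (-235
```

View pics/top19.png

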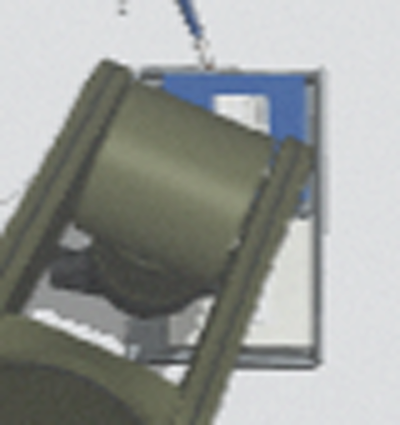

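View pics/scene19.png

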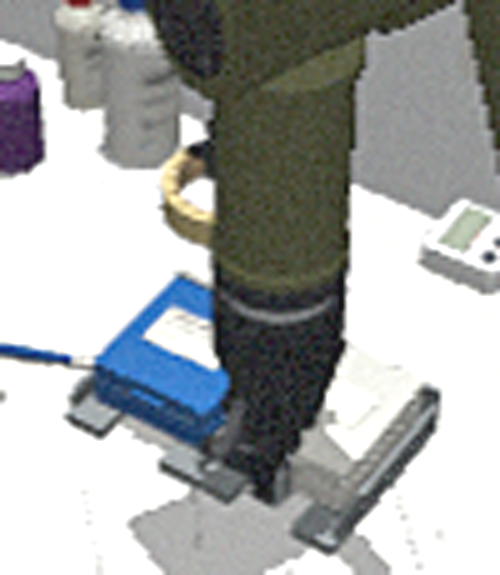

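Request:
servo_tool:
  rotation:
    - [0,0,0]
    - [0,0,0]
  linear:
    - [0,-0.0007,0]
    - [0,0,0]
  claw: [0,0]

```text
clock: 19.7
tool_pos: [520.5, -168.0, 39.4]
tcp_rot: [-3.142, -0.0, 3.141]
contact_force: [1.3, 1.6, 0.1]
width: 0.2
```

Request:
servo_tool:
  rotation:
    - [0,0,0]
    - [0,0,0]
  linear:
    - [0,-0.0007,0]
    - [0,0,0]
  claw: [0,0]

```text
clock: 19.9
tool_pos: [520.5, -168.7, 39.4]
tcp_rot: [-3.142, -0.0, 3.141]
contact_force: [-0.7, 1.0, 0.5]
width: 0.1
```

Request:
servo_tool:
  rotation:
    - [0,0,0]
    - [0,0,0]
  linear:
    - [0,-0.0007,0]
    - [0,0,0]
  claw: [0,0]

```text
clock: 20.1
tool_pos: [520.5, -169.4, 39.4]
tcp_rot: [-3.142, 0.0, 3.141]
contact_force: [0.1, 1.0, 0.3]
width: -0.0
```

Request:
servo_tool:
  rotation:
    - [0,0,0]
    - [0,0,0]
  linear:
    - [0,-0.0007,0]
    - [0,0,0]
  claw: [0,0]

```text
clock: 20.3
tool_pos: [520.5, -170.2, 39.4]
tcp_rot: [-3.141, 0.0, 3.141]
contact_force: [0.9, 1.2, 0.6]
width: -0.1
```

Request:
servo_tool:
  rotation:
    - [0,0,0]
    - [0,0,0]
  linear:
    - [0,-0.0005,0]
    - [0,0,0]
  claw: [0,0]

```text
clock: 20.5
tool_pos: [520.5, -170.6, 39.4]
tcp_rot: [3.142, -0.0, 3.141]
contact_force: [-0.2, 0.9, 1.0]
width: -0.1
```

```bash
python3 look.py 20;python3 - <<'E'
from h import *
c=np.load("pics/top20.npz")
im=c["color"][190:228,350:385];cv2.imwrite("pics/z20.png",cv2.resize(im,None,fx=14,fy=14,interpolation=cv2.INTER_CUBIC))
E
```

```text
20.5 [-0.394  0.516  1.814 -0.     0.812 -1.964] [ 520.5 -170.6   39.4] [ 3.142 -0.     3.141] -0.1 [-0.2  0.9  1. ]
```

View pics/z20.png

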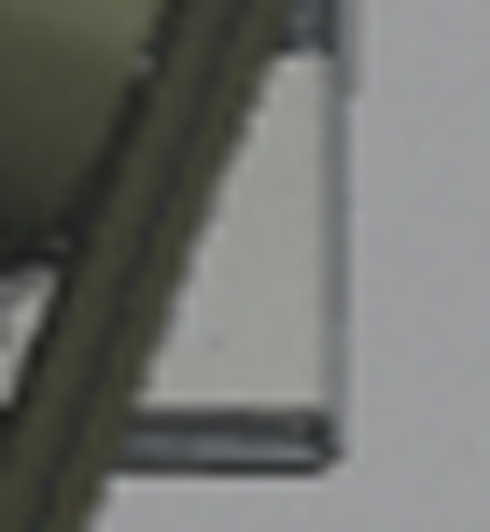

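The crop shows the box's hinge edge at column ≈330 meeting the light wall top, with no dark gap left. I'll keep going in half-millimetre steps until I feel the wall.

Request:
servo_tool:
  rotation:
    - [0,0,0]
    - [0,0,0]
  linear:
    - [0,-0.0007,0]
    - [0,0,0]
  claw: [0,0]

```text
clock: 20.8
tool_pos: [520.5, -170.7, 39.4]
tcp_rot: [3.141, 0.0, 3.14]
contact_force: [-0.1, 4.2, 0.2]
width: -0.1
```

Request:
servo_tool:
  rotation:
    - [0,0,0]
    - [0,0,0]
  linear:
    - [0,-0.0005,0]
    - [0,0,0]
  claw: [0,0]

```text
clock: 21.0
tool_pos: [520.7, -170.9, 39.4]
tcp_rot: [3.14, 0.0, 3.14]
contact_force: [1.0, 6.7, 0.7]
width: -0.0
```

Force has risen to 6.7 N with the tool stopped, so the box is home against the wall. Now I'll back off and check.

Request:
servo_tool:
  rotation:
    - [0,0,0]
    - [0,0,0]
    - [0,0,0]
    - [0,0,0]
    - [0,0,0]
    - [0,0,0]
    - [0,0,0]
    - [0,0,0]
    - [0,0,0]
  linear:
    - [0,0.003,0]
    - [0,0.01,0]
    - [0,0.02,0]
    - [0,0.03,0]
    - [0,0.02,-0.04]
    - [0,0,-0.04]
    - [0,0,-0.045]
    - [0,0,-0.045]
    - [0,0,0]
  claw: [0,0,0,0,0,0,0,0,0]

```text
clock: 21.9
tool_pos: [524.7, -89.5, 216.0]
tcp_rot: [-3.138, 0.013, 3.141]
contact_force: [1.0, -0.2, 0.1]
width: 0.1
```

Request:
servo_tool:
  rotation:
    - [0,0,0]
    - [0,0,0]
    - [0,0,0]
    - [0,0,0]
    - [0,0,0]
  linear:
    - [0.03,0.03,-0.01]
    - [0.03,0.03,-0.01]
    - [0.03,0.03,-0.01]
    - [0,0.03,-0.01]
    - [0,0,0]
  claw: [0,0,0,0,0]

```text
clock: 22.4
tool_pos: [429.8, 33.9, 250.2]
tcp_rot: [3.141, 0.002, -3.139]
contact_force: [0.2, -0.6, -0.2]
width: 0.0
```

```bash
python3 look.py 21;python3 prof.py 21
python3 - <<'E'
from h import *
c=np.load("pics/top21.npz")
im=c["color"][150:235,320:390];cv2.imwrite("pics/z21.png",cv2.resize(im,None,fx=7,fy=7,interpolation=cv2.INTER_CUBIC))
E
```

```text
22.4 [-2.000e-02  1.050e-01  1.788e+00  1.000e-03  1.246e+00 -1.594e+00] [429.8  33.9 250.2] [ 3.141e+00  2.000e-03 -3.139e+00] 0.0 [ 0.2 -0.6 -0.2]
480 [(-290, 39), (-285, 46), (-280, 45), (-275, 45), (-270, 46), (-265, 45), (-260, 47), (-255, 46), (-250, 46), (-245, 46), (-240, 45), (-235, 46), (-230, 48), (-225, 46), (-220, 45), (-215, 47), (-210, 46), (-205, 45), (-200, 48), (-195, 45), (-190, 36), (-185, 11), (-180, 9), (-175, 9), (-170, 8), (-165, 10), (-160, 0), (-155, 0), (-150, 3), (-145, 0), (-140, 0), (-135, 0), (-130, 0), (-125, -1), (-120, 0), (-115, 0), (-110, 1), (-105, 0), (-100, 0), (-95, 0)]
540 [(-290, 37), (-285, 47), (-280, 45), (-275, 47), (-270, 45), (-265, 47), (-260, 46), (-255, 47), (-250, 45), (-245, 45), (-240, 46), (-235, 47), (-230, 43), (-225, 48), (-220, 46), (-215, 48), (-210, 46), (-205, 47), (-200, 47), (-195, 49), (-190, 29), (-185, 8), (-180, 6), (-175, 8), (-170, 7), (-165, 4), (-160, 2), (-155, -1), (-150, 1), (-145, -1), (-140, 0), (-135, 0), (-130, 0), (-125, -2), (-120, -1), (-115, 2), (-110, -1), (-105, 0), (-100, 0), (-95, 0)]
```

View pics/z21.png

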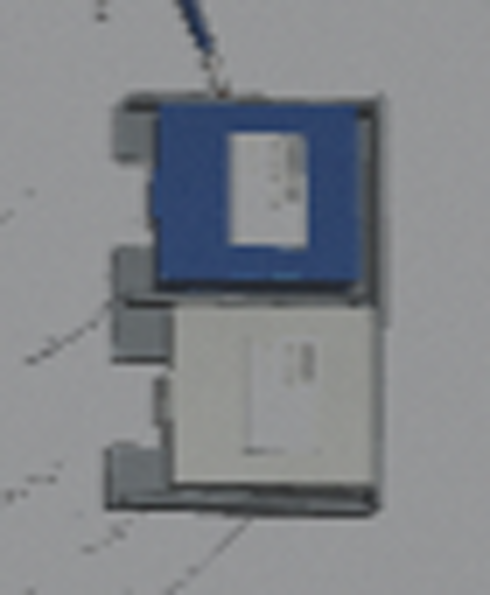

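View pics/scene21.png

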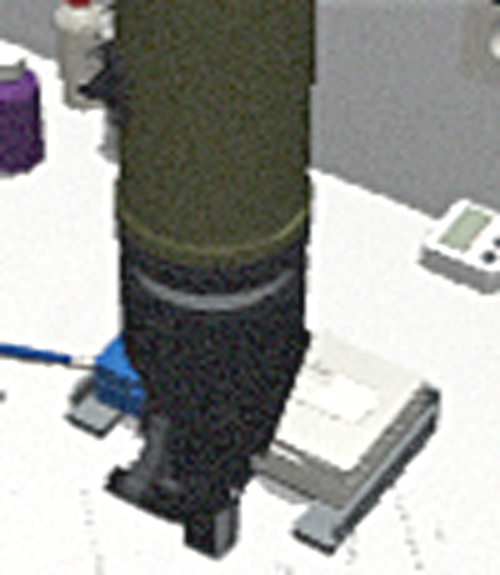

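The white box lies flat with its top at about 46 mm. Its hinge edge (crop column ≈373) is against the back wall and parallel to it. The blue box is in the same place as in the first picture (columns 160–360), and the robot is clear.

```bash
python3 -c "
from cell import ctrl
ctrl.close_job()"
```

```text
the job is handed in; nothing more can be done
```

The standing slide box now lies flat on its base, pushed home against the tray's back wall. I handed the job in at 22.4 s of the 64 s allowed; no verdict was reported.

**How it was done:** I set the open fingers loosely either side of the box's top. The rear finger tipped it towards the open side, and the front finger took its weight from about 33° of lean. I then lowered it on the tilted finger and drew that finger out. Last, I pushed the lip end back with closed fingers until the wall was felt, with force rising to 6.7 N and the tool stopped.

**Last checks:**
- **Lying flat:** the box top measures about 46 mm above the bench along its whole length.
- **Home and square:** the overhead picture shows no gap between the hinge edge and the back wall, and the two are parallel.
- **Other box:** the blue box is at the same pixels as at the start.
- **Robot:** it is clear of everything.

**Uncertainties:**
- **Camera agreement:** the two cameras disagreed by about 4–6 mm along the tray's depth, so I relied on wall contact rather than the images for the final position.
- **Lowering speed:** I did not measure the turning speed. The last few degrees of lowering fell between two pictures, but the finger withdrew slowly and no force spike showed.
- **Bystanders:** I did not re-measure the dish, timer or cassettes; the arm stayed away from them.

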